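# Load the sample incubator, set the gas flow and lock it

### The arm

A 7-joint arm with a two-finger parallel gripper is mounted at the origin on the work surface. World frame = base frame: x ahead of the robot, y to its left, z up, the work surface at z = 0. Lengths are in m, angles in rad, forces in N, time in s.
With the tool pointing down it reaches from about 0.425 to 0.925 m from the base axis. Payload 6.8 kg.
Tool frame: the origin (TCP) lies at the very end of the fingers, on their centre line; the grasp point (between the pads) lies 19 mm behind it; z points along the fingers, y is the line along which they close (so a half turn about z gives the same grasp; the last joint's range is limited). The gripper opens to 85 mm and grips with 20 to 120 N. Pads are 22 mm wide; open, the fingers measure 114 mm over their backs; the gripper's body (76 mm by 85 mm) begins 54 mm behind the grasp point. The pads swing forward as they close: fully open they stand 13 mm farther back than shut.
Start: joints at [1.088, 0.477, 0.022, 1.555, -0.011, 1.109, -0.083], TCP at [0.247, -0.628, 0.231] pointing down, gripper open.
Joint ranges: [-2.96, 2.96], [-0.34, 2.1], [-1.41, 1.46], [0.24, 2.44], [-1.37, 4.51], [0.17, 1.92], [-2.96, 2.96]. Speed limits (rad/s): [2.39, 2.39, 3.14, 3.14, 3.14, 3.14, 3.14].

### API

Orientations are given as a rotation vector (axis times angle).
In Python, from bench import r gives the robot as it stands. The module is installed in compiled form; this text tells all that it offers.
- The arm moves only by the tool servo_tool, never from a script. Its argument "commands" is a list of rows, each a list of 7 numbers: the turn, a rotation vector about the world's x, y, z in degrees, then the shift along the world's x, y, z in mm, then the closure, from 0 (fully open) to 1 (shut). A call has 1 to 5 rows; each row is the pose to reach, as a shift and turn from the pose commanded when the call began; what a row does not reach only later rows make up. A row lasts 1/12 s, in which the tool goes at most 41.7 mm and 7.16 degrees, less where a joint would pass 70% of its speed; a pose out of reach is approached as far as the arm can. A call with a gripper value outside its range is refused whole. The fingers move at their own pace and stop on an object; "force" is the grip in N (left out, the last holds). Time passes only in rows, so rows that repeat a pose let the fingers close. It gives the time, the measured TCP pose, the force, the opening and the grip force at its end, in the units of the state.
- r.get_obs(): the state, without advancing time (a new reading comes with each control period).
- r.grab_frame(name): name is "side" or "top"; returns (picture, depth): 384x512x3 uint8, blue, green, red; 384x512 float32, m along the optical axis (not along the pixel's ray), 0 where there is no reading.
- r.camera_info(name): a dict with "vertical_fov" (degrees; the focal length in pixels is half the picture's height over the tangent of half this angle, whatever the lens; pixels are square), "cx", "cy" (the principal point, pixels), "cam_to_world" (4x4, takes a point from camera to world coordinates). Camera axes: x right, y up, looking along -z (the intrinsics and any distortion apply to the point x, -y, -z); pixel columns grow to the right and rows downward; lengths in m; the calibration is good to about 2 mm. A picture is of the moment at which its call begins. camera_info takes no time and is no camera call.
- r.hand_in(): hands the job in; it is judged then, once.
The state is a dict: "clock": time; "joints": joint angles; "qvel": joint speeds; "tau": joint torques, N m; "tcp_pos": TCP position; "orientation": TCP orientation; "contact_force": force on the tool from outside, world axes, zero at the start; "moment": the same for the moment, N m; "grip_width": finger opening in m; "gripper_force": force on a finger pad.
Only numpy, scipy, OpenCV 4.12 (cv2) and the standard library are available. Lean on these libraries where they do the work, as an engineer would, in place of code of your own. Each camera call takes 0.05 s, during which the arm holds its last target. There are 200 camera calls.

### The job

Pull the incubator drawer out to its stop, stand every blue-capped sample bottle upright on the drawer floor, leaving the white-capped blanks standing on the mat, and push the drawer fully shut. Only then turn the flow knob until its pointer lines up with the green mark, and after that slide the red guard over the knob all the way to its stop. Do not disturb the green mark or anything else on the bench.

Things in the scene. Friction and masses are not known exactly. Their poses are not given: they have to be found in the camera images.
- incubator_drawer0 (a joint): how far the incubator's drawer is out (m): 0 shut, 0.134 at its stop. The incubator is a low beige box (200 deep, 240 wide, 100 mm high) with a taller control housing (135 mm) behind it; the drawer takes up its whole front and slides out square to that front, towards the robot.
- incubator_drawer0_handle (a point): middle of the drawer's steel bar handle, a level bar 11 mm thick and 120 mm long, parallel to the front and standing 35 mm off it (29 mm free behind the bar). Moves with the drawer. Its x axis points into the incubator (drawer opens along its -x), y along the bar, z up.
- drawer_floor (a point): point on the drawer's inner floor; moves with the drawer, axes as the handle's. When the drawer is fully out it lies at the middle of the uncovered floor, which is then about 128 mm deep (x, +-64) and 198 mm wide (y, +-99); side walls rise 56 mm and the front panel 76 mm above the floor, and the incubator's top stands 78 mm above it. The opening into the cabinet is 66 mm high above the floor.
- sample0: squat sample bottle, amber glass with a paper label and a BLUE cap, upright: a plain cylinder 42 mm in diameter and 42 mm high, the cap being its top 10 mm; 80 g, heavy glass base. Origin at the centre of its underside, z up. May be absent (then None).
- sample1: squat sample bottle, amber glass with a paper label and a BLUE cap, upright: a plain cylinder 42 mm in diameter and 42 mm high, the cap being its top 10 mm; 80 g, heavy glass base. Origin at the centre of its underside, z up. May be absent (then None).
- sample2: squat sample bottle, amber glass with a paper label and a BLUE cap, upright: a plain cylinder 42 mm in diameter and 42 mm high, the cap being its top 10 mm; 80 g, heavy glass base. Origin at the centre of its underside, z up. May be absent (then None).
- sample3: squat sample bottle, amber glass with a paper label and a BLUE cap, upright: a plain cylinder 42 mm in diameter and 42 mm high, the cap being its top 10 mm; 80 g, heavy glass base. Origin at the centre of its underside, z up. May be absent (then None).
- blank0: blank bottle, just like a sample bottle (42 mm diameter, 42 mm high) but with a WHITE cap. Origin at the centre of its underside. To be left on the mat.
- blank1: blank bottle, just like a sample bottle (42 mm diameter, 42 mm high) but with a WHITE cap. Origin at the centre of its underside. To be left on the mat.
- mat: thin teal bench mat, fixed, 250 (x) by 180 (y) by 3 mm, on which the bottles stand. Origin at the centre of its underside.
- controller: gas flow controller, fixed: a beige deck 130 mm wide with its top 40 mm above the bench, from 155 mm in front of (-x) to 70 mm behind the origin, and behind it a housing 110 mm high. Origin on the bench straight below the knob's axis; x points away from the robot, from the guard to the knob to the housing.
- flow_knob (a joint): flow knob's angle (rad, 0 to 3), growing clockwise seen from above; at 0 its pointer points along the controller's -x.
- knob_grip (a point): on the knob's vertical axis, at the height to grip: the black knob carries an upright bar grip 44 long, 14 thick, from 54 to 84 mm above the bench; this point is at 77 mm. Turns with the knob; x along the bar, the pointer is at its -x end.
- knob_pointer (a point): pointer end of the knob's bar (white line on top and end), 22 mm from the axis. Turns with the knob, x along the bar.
- flow_mark (a joint): angle of the green set-point mark (rad), in the same sense as the knob: knob and mark agree when the two joints are equal. Not to be moved.
- mark_tab (a point): the green tab (16 by 9 mm) on a flat metal ring around the foot of the knob, 34 mm from its axis: the set-point. Its x axis lies along the ring's radius.
- guard (a joint): position of the red sliding guard (m): 0 parked in front of the knob (robot's side), 0.10 at its stop, straight over the knob. Slides along the controller's +x.
- guard_grip (a point): grip point in the yellow tab on top of the red guard. The guard is a tunnel 70 long, 100 mm wide, its roof 95 mm above the bench; the tab is 14 thick (along the sliding direction x), 40 wide (y), from 95 to 127 mm above the bench; this point is at 119 mm. Moves with the guard; x is the sliding direction.
- calculator: white calculator 140 by 100 by 16 mm, bystander; origin at the centre of its underside.
- scoop: steel scoop (spoon) lying on the bench, 160 mm long, bystander.
- white_jar: open white plastic jar, 80 mm diameter, 90 mm high, bystander; origin at the centre of its underside.
- beaker: glass beaker, 70 mm diameter, 80 mm high, bystander; origin at the centre of its underside.
Things that resemble listed ones, but are neither listed nor needed, are in the scene too. What is shaped like the sample2 but black or turquoise is not meant. What is shaped like the blank0 but brown or yellow is not meant.

How it is judged:
On the way, in this order (a step that is already met when the one before it is completed fails the run):
1. the drawer is pulled out to its stop (value of joint incubator_drawer0 above 0.126 m), for 0.2 s.
2. all the blue-capped bottles stand in the drawer, let go, while it is still out (x of sample0 in the frame of drawer_floor between -0.07 and 0.1 m and y of sample0 in the frame of drawer_floor between -0.1 and 0.1 m and z of sample0 in the frame of drawer_floor between -0.006 and 0.012 m and angle between each of sample0, sample1, sample2, sample3's own z axis and vertical below 0.15 rad and x of sample1 in the frame of drawer_floor between -0.07 and 0.1 m and y of sample1 in the frame of drawer_floor between -0.1 and 0.1 m and z of sample1 in the frame of drawer_floor between -0.006 and 0.012 m and x of sample2 in the frame of drawer_floor between -0.07 and 0.1 m and y of sample2 in the frame of drawer_floor between -0.1 and 0.1 m and z of sample2 in the frame of drawer_floor between -0.006 and 0.012 m and x of sample3 in the frame of drawer_floor between -0.07 and 0.1 m and y of sample3 in the frame of drawer_floor between -0.1 and 0.1 m and z of sample3 in the frame of drawer_floor between -0.006 and 0.012 m and value of joint incubator_drawer0 above 0.1 m and contact force between the fingers and sample0 below 0.2 N and contact force between the fingers and sample1 below 0.2 N and contact force between the fingers and sample2 below 0.2 N and contact force between the fingers and sample3 below 0.2 N), for 0.2 s.
3. the drawer is shut on the bottles (x of sample0 in the frame of drawer_floor between -0.07 and 0.1 m and y of sample0 in the frame of drawer_floor between -0.1 and 0.1 m and z of sample0 in the frame of drawer_floor between -0.006 and 0.012 m and angle between each of sample0, sample1, sample2, sample3's own z axis and vertical below 0.15 rad and x of sample1 in the frame of drawer_floor between -0.07 and 0.1 m and y of sample1 in the frame of drawer_floor between -0.1 and 0.1 m and z of sample1 in the frame of drawer_floor between -0.006 and 0.012 m and x of sample2 in the frame of drawer_floor between -0.07 and 0.1 m and y of sample2 in the frame of drawer_floor between -0.1 and 0.1 m and z of sample2 in the frame of drawer_floor between -0.006 and 0.012 m and x of sample3 in the frame of drawer_floor between -0.07 and 0.1 m and y of sample3 in the frame of drawer_floor between -0.1 and 0.1 m and z of sample3 in the frame of drawer_floor between -0.006 and 0.012 m and value of joint incubator_drawer0 below 0.006 m), for 0.2 s.
4. the knob points to the green mark, with the guard still off it (angle between the x axis of knob_pointer and the x axis of mark_tab, either way round below 0.14 rad and horizontal distance between knob_pointer and mark_tab below 0.03 m and value of joint guard below 0.04 m and value of joint incubator_drawer0 below 0.006 m), for 0.2 s.
5. the guard is slid over the knob to its stop, the knob still at the mark (angle between the x axis of knob_pointer and the x axis of mark_tab, either way round below 0.14 rad and horizontal distance between knob_pointer and mark_tab below 0.03 m and value of joint guard above 0.094 m), for 0.2 s.
At the end, for the whole second after the job is handed in: Drawer shut to within 6 mm with every blue-capped bottle present standing in it (tilt under 0.15 rad); knob pointer within 0.14 rad (8 degrees) of the green mark; guard within 6 mm of its stop over the knob; both white-capped blanks upright on the mat; everything released and at rest (all of step 3 and all of step 5 and x of blank0 in the frame of mat between -0.125 and 0.125 m and y of blank0 in the frame of mat between -0.09 and 0.09 m and z of blank0 in the frame of mat between -0.006 and 0.012 m and angle between each of blank0, blank1's own z axis and vertical below 0.15 rad and x of blank1 in the frame of mat between -0.125 and 0.125 m and y of blank1 in the frame of mat between -0.09 and 0.09 m and z of blank1 in the frame of mat between -0.006 and 0.012 m and linear speed of each of sample0, sample1, sample2, sample3 below 0.02 m/s); the robot touches nothing.
It fails at once if a bystander (calculator, scoop, jar or beaker) is shifted by more than 30 mm (distance of any of calculator, scoop, white_jar, beaker from where it was at the start of the episode above 0.03 m).
It fails at once if the green mark is moved by more than 5 mm (distance of mark_tab from where it was at the start of the episode above 0.005 m).
Of sample0, sample1, sample2, sample3 only 2 to 4 are there at a start; the rules pass over those that are not, and their reading is None.
At some moment in a run one of sample0, sample1, sample2, sample3 may be knocked a few centimetres aside while the robot is not near it.
It also fails if it takes over 210 s, if anything falls off the work surface, if the arm or the gripper's body presses on something with over 40 N, if the wrist force passes 120 N, or if a joint passes its speed limit or range.

## Working session

There is one attempt and no reset: what is moved stays moved. The work goes in short steps, Python scripts to look and compute and a tool call to move; the robot and the scene stay as the last step left them, time stands still between calls to the robot, and variables do not carry over. Pictures are saved under pics/ and viewed, at most 14 in all, crops included, and the job is handed in when it is done.

Besides the shell and the picture viewer there is one more tool, called after "Emit:" as a command line: name --pt "numbers of a row" for each row, then --argument value for the rest. servo_tool: Moves the arm, as the interface text tells. Its arguments: {"type":"object","properties":{"commands":{"type":"array"},"force":{"type":"number"}},"required":["commands"]}

```bash
mkdir -p pics; cat > h.py <<'E'
import numpy as np, cv2
from bench import r
def look(n):
    im,d=r.grab_frame(n); i=r.camera_info(n)
    f=192/np.tan(np.radians(i["vertical_fov"])/2)
    v,u=np.mgrid[0:384,0:512]
    p=np.stack([(u-i["cx"])/f*d,-(v-i["cy"])/f*d,-d,np.ones_like(d)],-1)
    return im,d,(p@np.array(i["cam_to_world"]).T)[...,:3]
E
python3 - <<'E'
from h import *
for n in("top","side"):
    im,d,P=look(n); cv2.imwrite(f"pics/{n}0.png",cv2.resize(im,(800,600))); np.savez(f"{n}0.npz",im=im,d=d,P=P)
    i=r.camera_info(n);print({k:i[k] for k in i})
o=r.get_obs();print(o)
E
```

```text
{'vertical_fov': 51.56350375902093, 'cx': 249.5234424311143, 'cy': 190.7625566537468, 'cam_to_world': array([[-5.00365087e-05,  9.93751234e-01, -1.11617573e-01,
         3.95324120e-01],
       [-9.99996574e-01,  2.42383246e-04,  2.60626513e-03,
        -3.39663049e-02],
       [ 2.61703342e-03,  1.11617321e-01,  9.93747818e-01,
         1.69105370e+00],
       [ 0.00000000e+00,  0.00000000e+00,  0.00000000e+00,
         1.00000000e+00]])}
{'vertical_fov': 49.40485389752294, 'cx': 258.85114776892857, 'cy': 192.18577084185716, 'cam_to_world': array([[-0.99926144,  0.02306482, -0.03073416,  0.55808432],
       [-0.0383317 , -0.65438332,  0.75519081,  0.97412911],
       [-0.00269358,  0.75581115,  0.65478413,  0.95803369],
       [ 0.        ,  0.        ,  0.        ,  1.        ]])}
{'clock': 0.1, 'joints': array([ 1.08789446,  0.4777308 ,  0.02236774,  1.55634031, -0.0114733 ,
        1.10928095, -0.08309365]), 'qvel': array([-0.00085772, -0.00145188,  0.00025207, -0.00207109, -0.00025232,
       -0.00011959, -0.00012085]), 'tau': array([ 3.39767692e-03, -5.97763467e+01,  1.61253210e+00, -2.81956851e+01,
        1.26213711e-02,  5.04552459e-03, -2.21426248e-06]), 'tcp_pos': array([ 0.24688727, -0.62766831,  0.23041964]), 'orientation': array([-3.08504500e+00, -5.85030444e-01,  7.12454262e-04]), 'contact_force': array([-0.10979384, -0.09078154,  0.39315702]), 'moment': array([-0.00512943,  0.01247005, -0.03678793]), 'gripper_force': 0.0, 'grip_width': 0.08549812675732764}
```

View pics/top0.png

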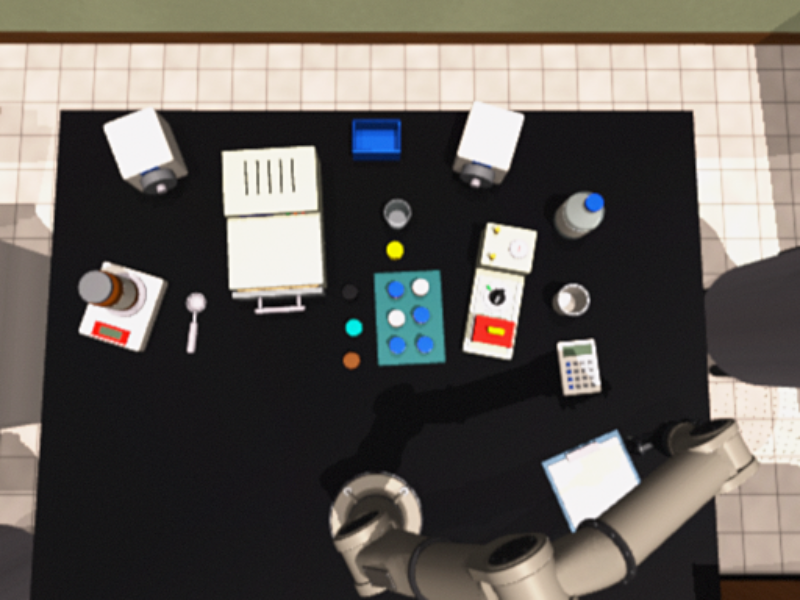

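View pics/side0.png

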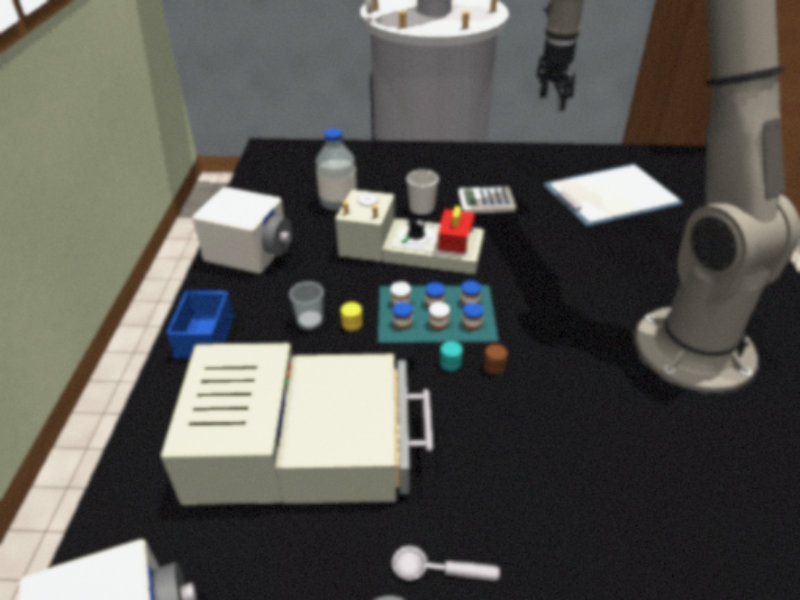

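The top view shows four blue caps at (397,289), (421,315), (397,344) and (425,344), and white caps at (420,287) and (397,318). The drawer handle is at (280,305), the knob at (497,297) with the green mark at about (489,288), and the guard at (493,330). Next I'll measure them.

```bash
cat >> h.py <<'E'
def blobs(im,P,lo,hi,box,zr,amin=15):
    hsv=cv2.cvtColor(im,cv2.COLOR_BGR2HSV); m=cv2.inRange(hsv,lo,hi)
    x0,x1,y0,y1=box
    m[(P[...,0]<x0)|(P[...,0]>x1)|(P[...,1]<y0)|(P[...,1]>y1)|(P[...,2]<zr[0])|(P[...,2]>zr[1])]=0
    n,l,s,c=cv2.connectedComponentsWithStats(m); out=[]
    for k in range(1,n):
        if s[k,4]>=amin:
            q=P[l==k]; lo_,hi_=q.min(0),q.max(0); out.append(np.round(np.r_[c[k],s[k,4],np.median(q,0)*1e3,(lo_+hi_)[:2]*500,q[:,2].max()*1e3],1))
    return out
E
python3 - <<'E'
from h import *
for n in("top","side"):
    z=np.load(n+"0.npz"); im,P=z["im"],z["P"]; print(n)
    B=(.3,1,-.5,.15)
    for nm,lo,hi in(("blue",(100,120,60),(130,255,255)),("white",(0,0,150),(180,60,255)),("green",(45,80,50),(85,255,255)),("yellow",(22,120,80),(35,255,255)),("red",(0,150,80),(8,255,255))):
        zr=(.03,.06) if nm in("blue","white") else (.0,.14)
        bx=(.4,.85,-.13,.15) if nm in("blue","white") else B
        for b in blobs(im,P,lo,hi,bx,zr,4): print(nm,b)
z=np.load("top0.npz"); P=z["P"]
# plan grid of heights: incubator region rows
for v in range(150,205,3): print(v,[f"{P[v,u,0]*1e3:.0f},{P[v,u,1]*1e3:.0f},{P[v,u,2]*1e3:.0f}" for u in (150,165,170,180,190,204)])
for v in (190,195): print([f"{P[v,u,1]*1e3:.0f},{P[v,u,2]*1e3:.0f}" for u in range(155,204,3)])
E
```

```text
top
blue [252.8 184.6  81.  605.4 -52.8  45.5 606.5 -50.7  54.4]
blue [ 268.4  200.9   60.   537.3 -117.    46.6  538.2 -115.1   56.3]
blue [ 269.3  220.    40.   458.4 -118.9   44.9  458.8 -118.9   54.4]
blue [253.8 220.5  80.  456.5 -56.7  46.1 456.6 -54.7  54.1]
white [ 267.9  183.1   70.   612.7 -115.5   46.1  613.1 -113.5   54.8]
white [253.4 203.4  80.  528.7 -54.8  44.6 527.5 -54.9  54.4]
green [ 312.5  184.     4.   608.  -300.2   50.   607.8 -300.5   55.7]
yellow [ 317.8  146.8    4.   747.1 -310.9  137.8  746.  -309.2  139.3]
yellow [252.3 159.7 101.  711.8 -48.8  40.5 719.3 -51.1  51.7]
yellow [ 314.8  163.8    4.   679.3 -296.3  133.5  677.4 -298.3  137.4]
yellow [ 316.9  211.2   38.   490.6 -303.6  127.4  490.9 -303.9  132.5]
red [ 314.9  211.5  351.   489.  -297.9   96.2  490.9 -301.9  108.3]
side
blue [ 277.5  185.9   71.   537.2 -114.8   45.   538.8 -113.3   50.5]
blue [ 300.8  185.5   49.   458.9 -119.7   44.9  460.3 -117.8   48.6]
blue [257.  198.   95.  605.9 -48.9  44.8 606.  -52.7  50.5]
blue [302.3 198.2  93.  457.7 -53.9  45.1 457.8 -55.5  48.7]
white [ 255.7  
[... 1734 characters left out ...]
572,206,71', '579,156,4']
195 ['567,387,-0', '567,323,1', '567,301,1', '567,259,0', '561,207,63', '567,157,-3']
198 ['555,388,-6', '548,308,69', '548,288,66', '548,246,70', '548,206,66', '555,157,-4']
201 ['541,386,2', '541,323,-2', '541,301,-3', '541,258,-1', '541,215,6', '541,156,2']
204 ['529,386,-2', '528,321,4', '528,301,-0', '528,257,6', '528,215,2', '528,156,1']
['347,80', '338,65', '326,66', '315,60', '304,52', '293,47', '283,32', '271,26', '258,31', '247,19', '237,3', '225,0', '203,65', '199,4', '186,1', '172,9', '160,6']
['365,1', '353,-1', '340,0', '327,1', '301,67', '301,1', '289,-1', '275,3', '264,-4', '250,2', '236,7', '225,-1', '202,67', '199,1', '186,-0', '174,-4', '162,-14']
```

```bash
python3 - <<'E'
from h import *
a=np.load("top0.npz")["im"][170:240,290:345]
b=np.load("top0.npz")["im"][175:210,140:215]
cv2.imwrite("pics/knob0.png",np.hstack([cv2.resize(a,(440,560),interpolation=cv2.INTER_CUBIC)]))
E
```

```text
(no output)
```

View pics/knob0.png

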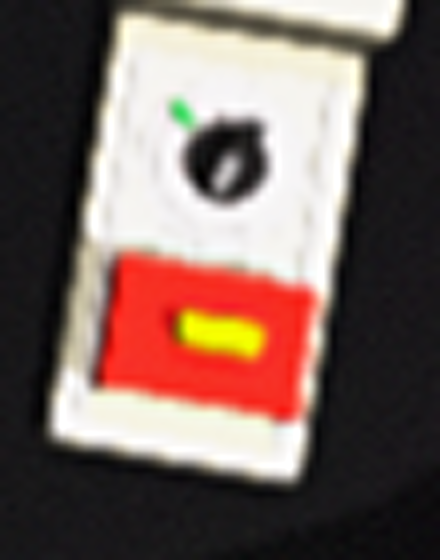

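The crop shows the knob centred at about (227,162) with its white pointer toward (215,190). The green tab is at (182,112) and the yellow guard tab at (220,333). Next: incubator pose and knob/mark angles.

```bash
cat >> h.py <<'E'
def rayz(n,u,v,z):
    i=r.camera_info(n); f=192/np.tan(np.radians(i["vertical_fov"])/2); T=np.array(i["cam_to_world"])
    d=T[:3,:3]@np.array([(u-i["cx"])/f,-(v-i["cy"])/f,-1]); c=T[:3,3]
    return c+d*(z-c[2])/d[2]
def proj(n,p):
    i=r.camera_info(n); f=192/np.tan(np.radians(i["vertical_fov"])/2)
    q=np.linalg.inv(i["cam_to_world"])@np.r_[p,1]; return np.array([i["cx"]-f*q[0]/q[2],i["cy"]+f*q[1]/q[2]])
def rect(P,box,zr):
    m=(P[...,0]>box[0])&(P[...,0]<box[1])&(P[...,1]>box[2])&(P[...,1]<box[3])&(P[...,2]>zr[0])&(P[...,2]<zr[1])
    q=P[m]; return cv2.minAreaRect((q[:,:2]*1e3).astype(np.float32)),len(q),np.median(q[:,2])*1e3
E
python3 - <<'E'
from h import *
for n in("top","side"):
    z=np.load(n+"0.npz"); im,P=z["im"],z["P"]; print(n)
    print("top face",rect(P,(.55,1,.1,.42),(.09,.112)))
    print("housing",rect(P,(.7,1,.1,.42),(.125,.15)))
    print("bar",rect(P,(.51,.565,.15,.35),(.052,.08)))
    print("ctl deck",rect(P,(.38,.66,-.45,-.2),(.03,.048)))
    print("guard roof",rect(P,(.38,.66,-.45,-.2),(.088,.103)))
    print("tab",rect(P,(.38,.6,-.45,-.2),(.12,.135)))
    print("ctl housing",rect(P,(.6,.85,-.45,-.2),(.105,.117)))
    print("knob",rect(P,(.56,.64,-.36,-.27),(.075,.092)))
# green tab, pointer in top subpixel
im=np.load("top0.npz")["im"].astype(float)
s=im[175:195,300:325]; g=np.clip(s[...,1]-np.maximum(s[...,0],s[...,2])-15,0,None); v,u=np.mgrid[175:195,300:325]
gu,gv=(g*u).sum()/g.sum(),(g*v).sum()/g.sum(); print("green",gu,gv,(rayz("top",gu,gv,.046)*1e3).round(1))
im=np.load("side0.npz")["im"].astype(float); s=im[130:165,245:285]; g=np.clip(s[...,1]-np.maximum(s[...,0],s[...,2])-15,0,None); v,u=np.mgrid[130:165,245:285]
gu,gv=(g*u).sum()/g.sum(),(g*v).sum()/g.sum(); print("green side",gu,gv,(rayz("side",gu,gv,.046)*1e3).round(1))
for y in(-9,-8.5): print(proj("top",np.array([.4909+.1*np.cos(np.radians(y)),-.3035+.1*np.sin(np.radians(y)),.084])))
print("pointer?",(rayz("top",290+215/8,170+188/8,.084)*1e3).round(1),(rayz("top",290+232/8,170+158/8,.084)*1e3).round(1))
E
```

```text
top
top face (((770.5863037109375, 267.1968994140625), (373.14892578125, 241.51885986328125), 3.466890573501587), 2763, np.float64(100.69326150647618))
housing (((876.2603149414062, 272.83587646484375), (172.62847900390625, 240.38487243652344), 3.821233034133911), 2467, np.float64(135.96645893958348))
bar (((553.9776000976562, 253.72552490234375), (20.98894500732422, 127.45685577392578), 0.17644642293453217), 95, np.float64(66.97858329527206))
ctl deck (((543.3956298828125, -314.1629943847656), (131.67872619628906, 226.12779235839844), 79.77529907226562), 1040, np.float64(41.21030749486021))
guard roof (((555.8851928710938, -320.22735595703125), (102.88776397705078, 207.0496826171875), 76.41638946533203), 399, np.float64(96.0327969537782))
tab (((491.3405456542969, -304.2679138183594), (39.95924758911133, 13.793791770935059), 80.29115295410156), 37, np.float64(127.49369145157985))
ctl housing (((706.5941772460938, -343.97271728515625), (130.14682006835938, 111.20632934570312), 80.35821533203125), 725, np.float64(111.23558660654153))
knob (((583.8243408203125, -320.5751647949219), (13
[... 804 characters left out ...]
, 313, np.float64(94.85910447972346))
tab (((491.1526794433594, -301.7857360839844), (41.53841018676758, 13.3711519241333), 79.4837646484375), 29, np.float64(125.92740435745186))
ctl housing (((706.84716796875, -343.6441955566406), (138.79019165039062, 111.29637908935547), 79.94084930419922), 517, np.float64(110.35658016334881))
knob (((582.4536743164062, -316.9733581542969), (16.92064666748047, 39.96021270751953), 58.224647521972656), 41, np.float64(82.9406215917613))
green 312.3321364452424 183.71095152603232 [ 609.8 -300.5   46. ]
green side 259.072 152.608 [ 608.7 -304.1   46. ]
[318.48562677 187.40327333]
[318.27338915 187.37086773]
pointer? [ 564.7 -312.1   84. ] [ 580.  -321.1   84. ]
```

Emit:
servo_tool --pt "0 0 25 120 160 20 0.7" --pt "0 0 25 120 160 20 0.7" --pt "0 0 25 120 160 20 0.7" --pt "0 0 25 120 160 20 0.7" --pt "0 0 25 120 160 20 0.7" --force 40

```text
clock: 0.52
tcp_pos: [0.3689, -0.4651, 0.2513]
orientation: [-2.883, -1.247, -0.001]
contact_force: [0.4, 0.4, -0.8]
grip_width: 0.0266
gripper_force: 0.0
```

Emit:
servo_tool --pt "0 0 25 80 180 0 0.7" --pt "0 0 25 80 180 0 0.7" --pt "0 0 25 80 180 0 0.7" --pt "0 0 25 80 180 0 0.7" --pt "0 0 25 80 180 0 0.7"

```text
clock: 0.93
tcp_pos: [0.4482, -0.2841, 0.2512]
orientation: [-2.543, -1.843, -0.001]
contact_force: [0.6, -0.8, -0.1]
grip_width: 0.0258
gripper_force: 0.0
```

Emit:
servo_tool --pt "0 0 22 60 190 0 0.7" --pt "0 0 22 60 190 0 0.7" --pt "0 0 22 60 190 0 0.7" --pt "0 0 22 60 190 0 0.7" --pt "0 0 22 60 190 0 0.7"

```text
clock: 1.35
tcp_pos: [0.5074, -0.0945, 0.2513]
orientation: [-2.149, -2.291, -0.001]
contact_force: [0.7, -0.5, 0.1]
grip_width: 0.0255
gripper_force: 0.0
```

Emit:
servo_tool --pt "0 0 0 20 180 0 0.7" --pt "0 0 0 20 180 0 0.7" --pt "0 0 0 20 180 0 0.7" --pt "0 0 0 20 180 0 0.7" --pt "0 0 0 20 180 0 0.7"

```text
clock: 1.77
tcp_pos: [0.5265, 0.0892, 0.2516]
orientation: [-2.143, -2.294, -0.004]
contact_force: [0.9, 0.0, -0.7]
grip_width: 0.0257
gripper_force: 0.0
```

Emit:
servo_tool --pt "0 0 0 23 168 0 0.7" --pt "0 0 0 23 168 0 0.7" --pt "0 0 0 23 168 0 0.7" --pt "0 0 0 23 168 0 0.7" --pt "0 0 0 23 168 0 0.7"

```text
clock: 2.18
tcp_pos: [0.5481, 0.2595, 0.2514]
orientation: [-2.138, -2.295, -0.006]
contact_force: [-1.4, 0.2, 0.1]
grip_width: 0.0251
gripper_force: 0.0
```

Emit:
servo_tool --pt "0 0 0 0 0 -41 0.7" --pt "0 0 0 0 0 -82 0.7" --pt "0 0 0 0 0 -120 0.7" --pt "0 0 0 0 0 -140 0.7" --pt "0 0 0 0 0 -150 0.7"

```text
clock: 2.6
tcp_pos: [0.5478, 0.2481, 0.0973]
orientation: [-2.151, -2.286, 0.01]
contact_force: [-0.6, -0.2, -0.0]
grip_width: 0.0255
gripper_force: 0.0
```

```bash
python3 - <<'E'
from h import *
o=r.get_obs();print(o["tcp_pos"],o["joints"].round(2),o["contact_force"])
im,d,P=look("side"); i=im[200:330,150:330]; cv2.imwrite("pics/s1.png",cv2.resize(i,None,fx=4,fy=4,interpolation=cv2.INTER_CUBIC))
E
```

```text
[0.54782768 0.24813126 0.09729065] [-0.12  0.58 -0.55  1.81  0.38  0.87 -0.79] [-0.64484932 -0.19392016 -0.00088946]
```

View pics/s1.png

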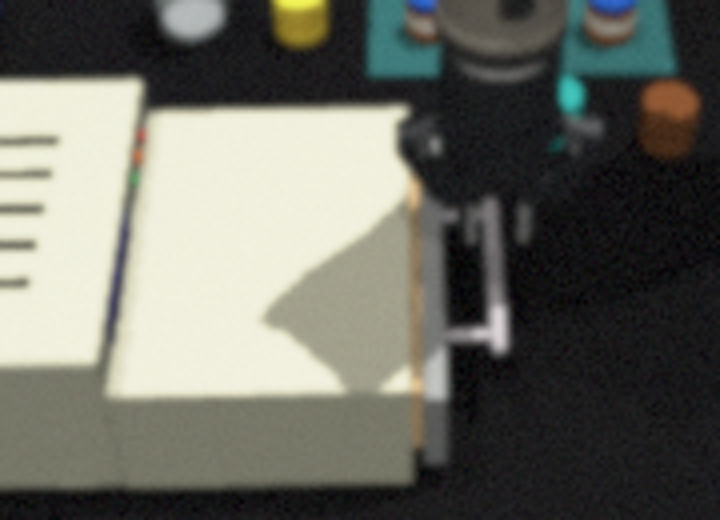

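The fingers straddle the bar, with the bar a few mm further in x. I'll shift +5 mm and descend.

Emit:
servo_tool --pt "0 0 0 5 3 0 0.7" --pt "0 0 0 5 3 -15 0.7" --pt "0 0 0 5 3 -30 0.7" --pt "0 0 0 5 3 -42 0.7" --pt "0 0 0 5 3 -52 0.7"

```text
clock: 3.07
tcp_pos: [0.5564, 0.2534, 0.0501]
orientation: [2.153, 2.287, 0.004]
contact_force: [-0.3, 0.1, -0.3]
grip_width: 0.0254
gripper_force: 0.0
```

Emit:
servo_tool --pt "0 0 0 0 0 0 0.7" --pt "0 0 0 0 0 0 1" --pt "0 0 0 0 0 0 1" --pt "0 0 0 0 0 0 1" --pt "0 0 0 0 0 0 1"

```text
clock: 3.48
tcp_pos: [0.5553, 0.253, 0.0498]
orientation: [2.153, 2.288, 0.001]
contact_force: [-0.8, 0.1, -1.0]
grip_width: 0.0092
gripper_force: 39.1
```

Emit:
servo_tool --pt "0 0 0 -8 -0.5 0 1" --pt "0 0 0 -20 -1 0 1" --pt "0 0 0 -35 -2 0 1" --pt "0 0 0 -50 -3 0 1" --pt "0 0 0 -65 -4 0 1"

```text
clock: 3.9
tcp_pos: [0.4898, 0.249, 0.0498]
orientation: [2.153, 2.287, 0.003]
contact_force: [2.7, 0.7, -3.3]
grip_width: 0.0095
gripper_force: 39.7
```

Emit:
servo_tool --pt "0 0 0 -15 -1 0 1" --pt "0 0 0 -30 -2 0 1" --pt "0 0 0 -45 -3 0 1" --pt "0 0 0 -60 -3.5 0 1" --pt "0 0 0 -70 -4 0 1"

```text
clock: 4.32
tcp_pos: [0.4221, 0.245, 0.0501]
orientation: [2.15, 2.286, 0.009]
contact_force: [39.0, -1.3, -38.3]
grip_width: 0.0093
gripper_force: 38.5
```

Emit:
servo_tool --pt "0 0 0 0 0 0 1" --pt "0 0 0 0 0 0 1" --pt "0 0 0 0 0 0 1" --pt "0 0 0 0 0 0 1"

```text
clock: 4.65
tcp_pos: [0.4225, 0.2449, 0.0499]
orientation: [2.153, 2.285, 0.006]
contact_force: [8.4, -0.8, -7.6]
grip_width: 0.0093
gripper_force: 41.5
```

Emit:
servo_tool --pt "0 0 0 0 0 0 0.7" --pt "0 0 0 0 0 0 0.7" --pt "0 0 0 0 0 0 0.7" --pt "0 0 0 0 0 35 0.7" --pt "0 0 0 0 0 75 0.7"

```text
clock: 5.07
tcp_pos: [0.4176, 0.2438, 0.1231]
orientation: [-2.15, -2.287, 0.01]
contact_force: [1.5, 0.1, 0.6]
grip_width: 0.0255
gripper_force: 0.0
```

Emit:
servo_tool --pt "0 0 0 0 0 40 0.3" --pt "0 0 0 0 0 80 0.3" --pt "0 0 0 0 0 120 0.3" --pt "0 0 -4 0 -41 120 0.3" --pt "0 0 -4 0 -82 120 0.3"

```text
clock: 5.48
tcp_pos: [0.4209, 0.1651, 0.2473]
orientation: [2.228, 2.212, 0.01]
contact_force: [0.1, -1.3, -0.1]
grip_width: 0.0596
gripper_force: 0.0
```

Emit:
servo_tool --pt "0 0 0 20 -120 0 0.3" --pt "0 0 0 20 -120 0 0.3" --pt "0 0 0 20 -120 0 0.3" --pt "0 0 0 20 -120 0 0.3" --pt "0 0 0 20 -120 0 0.3"

```text
clock: 5.9
tcp_pos: [0.4398, 0.0408, 0.2442]
orientation: [2.237, 2.206, -0.001]
contact_force: [0.4, 0.3, -0.3]
grip_width: 0.0601
gripper_force: 0.0
```

```bash
python3 - <<'E'
from h import *
o=r.get_obs();print(o["tcp_pos"],o["joints"].round(2))
ims=[]
for n in("top","side"):
    im,d,P=look(n); np.savez(n+"1.npz",im=im,P=P); print(n)
    for nm,lo,hi in(("blue",(100,120,60),(130,255,255)),("white",(0,0,150),(180,60,255))):
        for b in blobs(im,P,lo,hi,(.4,.85,-.16,.15),(.03,.06)): print(nm,b)
    print("bar",rect(P,(.38,.435,.15,.35),(.055,.08)),"panel",rect(P,(.435,.48,.1,.4),(.085,.11)),"floor",rect(P,(.44,.6,.12,.38),(.01,.033)))
    ims.append(im[120:260,130:330] if n=="top" else im[170:330,130:330])
cv2.imwrite("pics/o1.png",np.vstack([cv2.resize(a,None,fx=2,fy=2) for a in ims])[:600])
E
```

```text
[0.43983892 0.04083461 0.24422872] [ 0.27  0.11 -0.53  2.04  0.07  1.01 -0.31]
top
blue [252.8 184.6  82.  605.3 -52.8  46.7 606.6 -50.8  56. ]
blue [ 269.4  201.    80.   537.4 -119.4   47.   537.8 -121.2   55.3]
blue [ 271.5  219.9   82.   458.7 -129.2   45.5  458.9 -129.4   54.4]
blue [253.8 220.5  82.  456.5 -56.8  45.8 456.6 -54.7  56.5]
white [ 268.5  183.    80.   612.6 -117.5   45.8  613.1 -117.7   54.1]
white [253.3 203.2  80.  528.8 -52.8  45.8 527.2 -54.8  54.7]
bar (((425.48260498046875, 246.18260192871094), (16.424755096435547, 125.51348876953125), 0.1378931701183319), 89, np.float64(66.5347998249255)) panel (((468.4686279296875, 258.2497863769531), (19.684871673583984, 210.1331024169922), 3.261502981185913), 151, np.float64(89.14024090584283)) floor (((521.2920532226562, 240.75692749023438), (156.35617065429688, 230.93089294433594), 0.04385707527399063), 1283, np.float64(22.857742136236148))
side
blue [ 277.7  185.2   87.   537.2 -117.8   44.6  538.8 -119.    50.5]
blue [ 300.8  183.9   82.   458.9 -127.    44.9  460.1 -128.4   49.5]
blue [257.  198.   95.  606.1 -51.4  44.4 606.  -51.1  48.7]
blue [302.3 198.2  92.  457.3 -53.5  44.6 457.9 -55.1  49.2]
white [ 255.8  185.    85.   612.3 -115.7   45.1  613.6 -118.    50.1]
white [280.5 198.2  91.  530.2 -51.2  44.4 528.7 -51.8  49.4]
white [197.5 201.6  58.  798.5 -28.   40.2 800.3 -27.9  59.5]
bar (((424.6539611816406, 246.85885620117188), (129.1851806640625, 18.372560501098633), 89.5543441772461), 169, np.float64(65.9893695621303)) panel (((466.96417236328125, 248.76528930664062), (15.260452270507812, 236.05670166015625), 3.6413381099700928), 346, np.float64(87.52959535143623)) floor (((526.9144897460938, 257.3966064453125), (146.5867462158203, 219.24874877929688), 0.5525118708610535), 2244, np.float64(22.14766772831328))
```

View pics/o1.png

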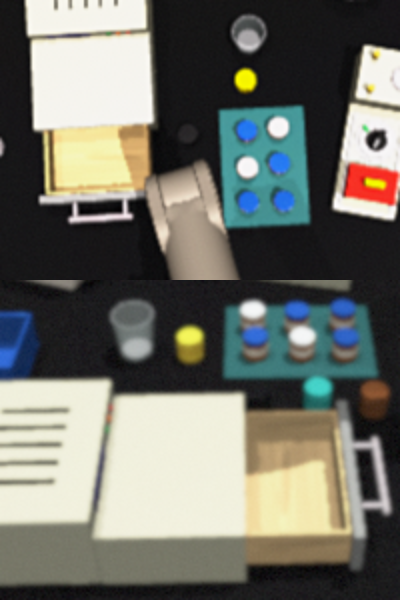

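```bash
python3 - <<'E'
from h import *
for n in("top","side"):
    P=np.load(n+"1.npz")["P"]; z=P[...,2]
    c,s=np.cos(np.radians(3.5)),np.sin(np.radians(3.5))
    lx=(P[...,0]-.422)*c+(P[...,1]-.246)*s; ly=-(P[...,0]-.422)*s+(P[...,1]-.246)*c
    for lo in np.arange(-.12,.121,.03):
        m=(abs(ly-lo)<.012)&(abs(z-.022)<.012)&(lx>.02)&(lx<.25); q=lx[m]*1e3
        print(n,"y",round(lo*1e3),len(q),np.percentile(q,[2,98]).round() if len(q)>5 else "")
    m=(lx>.09)&(lx<.15)&(abs(z-.022)<.012)&(abs(ly)<.12); print(np.percentile(ly[m],[1,99])*1e3)
    m=(lx>.07)&(lx<.15)&(abs(z-.076)<.008)&(abs(ly)<.15)&(abs(ly)>.08); print("walls",[(np.median(ly[m&(ly*k>0)])*1e3).round(1) for k in(-1,1)])
E
```

```text
top y -120 11 [163. 221.]
top y -90 103 [ 70. 193.]
top y -60 183 [ 54. 194.]
top y -30 177 [ 65. 192.]
top y 0 185 [ 62. 194.]
top y 30 180 [ 65. 193.]
top y 60 177 [ 66. 193.]
top y 90 179 [ 64. 195.]
top y 120 1 
[-104.66116027   98.04921441]
walls [np.float64(-103.4), np.float64(100.0)]
side y -120 0 
side y -90 353 [ 61. 184.]
side y -60 288 [ 60. 185.]
side y -30 306 [ 61. 185.]
side y 0 328 [ 59. 185.]
side y 30 345 [ 60. 183.]
side y 60 165 [ 59. 183.]
side y 90 15 [ 70. 164.]
side y 120 157 [ 41. 248.]
[-101.57826671  105.0216064 ]
walls [np.float64(-100.4), np.float64(103.1)]
```

Emit:
servo_tool --pt "0 0 0.8 17 -41 0 0.3" --pt "0 0 0.8 17 -80 0 0.3" --pt "0 0 0.8 17 -96 0 0.3" --pt "0 0 0.8 17 -96 -41 0.3" --pt "0 0 0.8 17 -96 -71 0.3"

```text
clock: 6.42
tcp_pos: [0.458, -0.0528, 0.1729]
orientation: [2.215, 2.225, 0.003]
contact_force: [0.3, 0.0, -0.4]
grip_width: 0.0598
gripper_force: 0.0
```

Emit:
servo_tool --pt "0 0 0 0 0 -41 0.3" --pt "0 0 0 0 0 -80 0.3" --pt "0 0 0 0 0 -100 0.3" --pt "0 0 0 0 0 -100 0.3"

```text
clock: 6.75
tcp_pos: [0.4539, -0.0509, 0.0695]
orientation: [-2.207, -2.226, 0.007]
contact_force: [-0.4, -0.5, 0.4]
grip_width: 0.0598
gripper_force: 0.0
```

Emit:
servo_tool --pt "0 0 0 3 -4 0 0.3" --pt "0 0 0 3 -4 -20 0.3" --pt "0 0 0 3 -4 -40 0.3" --pt "0 0 0 3 -4 -56 0.3" --pt "0 0 0 3 -4 -56 0.3"

```text
clock: 7.17
tcp_pos: [0.4606, -0.0566, 0.0171]
orientation: [-2.215, -2.228, -0.0]
contact_force: [-1.0, -0.3, 0.8]
grip_width: 0.0597
gripper_force: 0.0
```

Emit:
servo_tool --pt "0 0 0 0 0 0 0.7" --pt "0 0 0 0 0 0 0.7" --pt "0 0 0 0 0 0 0.7" --pt "0 0 0 0 0 0 0.7" --force 25

```text
clock: 7.5
tcp_pos: [0.4617, -0.057, 0.0191]
orientation: [2.214, 2.225, 0.004]
contact_force: [-2.0, 0.1, 8.3]
grip_width: 0.041
gripper_force: 26.2
```

Emit:
servo_tool --pt "0 0 0 0 0 30 0.7" --pt "0 0 0 0 0 70 0.7" --pt "0 0 0 0 0 110 0.7" --pt "0 0 0 0 0 140 0.7" --pt "0 0 0 0 0 140 0.7"

```text
clock: 7.92
tcp_pos: [0.4644, -0.0572, 0.1641]
orientation: [2.21, 2.22, 0.012]
contact_force: [0.8, 0.7, -0.7]
grip_width: 0.041
gripper_force: 26.2
```

Emit:
servo_tool --pt "0 0 6.5 7 24 0 0.7" --pt "0 0 13 14 48 0 0.7" --pt "0 0 19 21 72 0 0.7" --pt "0 0 25 28 96 0 0.7" --pt "0 0 32 34 119 0 0.7"

```text
clock: 8.33
tcp_pos: [0.4946, 0.0631, 0.158]
orientation: [1.509, 2.754, 0.001]
contact_force: [-0.4, 0.2, -1.0]
grip_width: 0.0409
gripper_force: 26.2
```

Emit:
servo_tool --pt "0 0 6.5 7 24 0 0.7" --pt "0 0 13 14 48 0 0.7" --pt "0 0 19 21 72 0 0.7" --pt "0 0 25 28 96 0 0.7" --pt "0 0 32 34 119 0 0.7"

```text
clock: 8.75
tcp_pos: [0.5286, 0.182, 0.1578]
orientation: [0.692, 3.063, 0.001]
contact_force: [-0.0, -0.4, -0.7]
grip_width: 0.0412
gripper_force: 26.2
```

Emit:
servo_tool --pt "0 0 6.5 7 24 0 0.7" --pt "0 0 13 14 48 0 0.7" --pt "0 0 19 21 72 0 0.7" --pt "0 0 25 28 96 0 0.7" --pt "0 0 30 34 119 0 0.7"

```text
clock: 9.17
tcp_pos: [0.5626, 0.3008, 0.1576]
orientation: [-0.125, 3.139, 0.0]
contact_force: [-0.5, 0.4, -0.8]
grip_width: 0.041
gripper_force: 26.2
```

Emit:
servo_tool --pt "0 0 0 0 0 -20 0.7" --pt "0 0 0 0 0 -40 0.7" --pt "0 0 0 0 0 -40 0.7" --pt "0 0 0 0 0 -40 0.7"

```text
clock: 9.5
tcp_pos: [0.5616, 0.299, 0.1167]
orientation: [0.117, -3.138, 0.002]
contact_force: [-0.1, -0.6, -0.5]
grip_width: 0.0409
gripper_force: 26.1
```

Emit:
servo_tool --pt "0 0 0 5 2 -15 0.7" --pt "0 0 0 5 2 -35 0.7" --pt "0 0 0 5 2 -55 0.7" --pt "0 0 0 5 2 -65 0.7" --pt "0 0 0 5 2 -70 0.7"

```text
clock: 9.92
tcp_pos: [0.567, 0.3011, 0.046]
orientation: [0.116, -3.138, 0.001]
contact_force: [0.1, -0.8, -0.0]
grip_width: 0.0412
gripper_force: 26.2
```

Emit:
servo_tool --pt "0 0 0 0 0 -3 0.7" --pt "0 0 0 0 0 -6 0.7" --pt "0 0 0 0 0 -8 0.7" --pt "0 0 0 0 0 -8 0.7"

```text
clock: 10.25
tcp_pos: [0.5675, 0.3021, 0.0398]
orientation: [-0.117, 3.139, 0.001]
contact_force: [-0.8, -0.3, -1.3]
grip_width: 0.0413
gripper_force: 26.2
```

Emit:
servo_tool --pt "0 0 0 0 0 -2 0.7" --pt "0 0 0 0 0 -4 0.7" --pt "0 0 0 0 0 -4 0.7"

```text
clock: 10.5
tcp_pos: [0.5695, 0.3024, 0.0381]
orientation: [-0.116, 3.135, 0.001]
contact_force: [-0.2, -2.8, 13.0]
grip_width: 0.0412
gripper_force: 27.3
```

Emit:
servo_tool --pt "0 0 0 0 0 1 0.7" --pt "0 0 0 0 0 1 0.37" --pt "0 0 0 0 0 1 0.37" --pt "0 0 0 0 0 25 0.37" --pt "0 0 0 0 0 60 0.37"

```text
clock: 10.92
tcp_pos: [0.5648, 0.3, 0.0923]
orientation: [0.118, -3.133, 0.005]
contact_force: [0.6, -0.2, 0.9]
grip_width: 0.0538
gripper_force: 0.0
```

Emit:
servo_tool --pt "0 0 0 0 0 40 0.3" --pt "0 0 0 0 0 60 0.3" --pt "0 0 -7 -7 -24 60 0.3" --pt "0 0 -14 -14 -48 60 0.3" --pt "0 0 -20 -21 -72 60 0.3"

```text
clock: 11.33
tcp_pos: [0.5456, 0.2295, 0.1555]
orientation: [0.438, 3.111, 0.001]
contact_force: [0.4, 0.2, 0.2]
grip_width: 0.0596
gripper_force: 0.0
```

Emit:
servo_tool --pt "0 0 -7 -6 -38 20 0.3" --pt "0 0 -14 -6 -76 40 0.3" --pt "0 0 -21 -6 -114 50 0.3" --pt "0 0 -28 -6 -150 50 0.3" --pt "0 0 -35 -6 -160 50 0.3"

```text
clock: 11.75
tcp_pos: [0.5404, 0.0626, 0.2057]
orientation: [1.364, 2.828, -0.005]
contact_force: [-0.6, -0.5, -1.0]
grip_width: 0.0595
gripper_force: 0.0
```

```bash
cat > m.py <<'E'
from h import *
import sys
o=r.get_obs();print(o["tcp_pos"].round(4),o["orientation"].round(3))
for n in("top","side"):
    im,d,P=look(n); np.savez(n+"2.npz",im=im,P=P); print(n)
    for nm,lo,hi in(("blue",(100,120,60),(130,255,255)),("white",(0,0,150),(180,60,255))):
        for b in blobs(im,P,lo,hi,(.4,.7,-.2,.14),(.03,.06)): print(nm,b)
    for b in blobs(im,P,(100,120,40),(130,255,255),(.44,.62,.14,.37),(.02,.1)): print("drawer",b)
E
python3 m.py
```

```text
[0.5404 0.0626 0.2057] [ 1.364  2.828 -0.005]
top
blue [252.9 184.6  80.  605.  -52.8  45.  606.6 -50.7  54.8]
blue [ 269.4  201.1   78.   537.  -119.4   45.5  537.9 -121.4   58.2]
blue [ 271.5  219.8   81.   458.7 -127.3   46.2  460.7 -129.3   53.3]
white [ 268.6  183.    80.   612.6 -119.2   46.7  613.3 -117.5   55. ]
white [253.3 203.2  81.  529.1 -52.7  45.9 529.3 -54.8  54.7]
drawer [167.3 193.   71.  568.6 299.9  64.3 568.6 299.5  74.7]
side
blue [ 277.8  185.1   84.   537.2 -117.3   44.8  538.8 -119.5   49.6]
blue [ 300.8  183.9   82.   458.8 -127.7   44.5  460.  -131.    48.5]
blue [257.  198.   94.  605.9 -48.9  44.9 606.1 -51.   49.2]
white [ 255.8  185.    86.   612.5 -115.4   45.1  613.7 -118.9   49.9]
white [280.4 198.1  90.  530.3 -50.7  44.6 528.7 -54.   49.9]
drawer [265.4 283.1 143.  569.7 305.   63.7 568.8 303.5  68.1]
```

Emit:
servo_tool --pt "0 0 -8 16 -28 0 0.3" --pt "0 0 -15 32 -56 0 0.3" --pt "0 0 -22 48 -84 0 0.3" --pt "0 0 -30 65 -114 0 0.3" --pt "0 0 -37 65 -114 -30 0.3"

```text
clock: 12.27
tcp_pos: [0.6118, -0.0499, 0.1796]
orientation: [2.157, 2.27, 0.009]
contact_force: [1.5, -0.9, 0.2]
grip_width: 0.06
gripper_force: 0.0
```

Emit:
servo_tool --pt "0 0 -1.5 0 0 -41 0.3" --pt "0 0 -1.5 0 0 -80 0.3" --pt "0 0 -1.5 0 0 -105 0.3" --pt "0 0 -1.5 0 0 -105 0.3"

```text
clock: 12.6
tcp_pos: [0.6008, -0.0419, 0.0643]
orientation: [-2.17, -2.259, 0.009]
contact_force: [-0.7, 0.1, -1.1]
grip_width: 0.0597
gripper_force: 0.0
```

Emit:
servo_tool --pt "0 0 -2 0 0 0 0.3" --pt "0 0 -2 0 0 0 0.3"

```text
clock: 12.77
tcp_pos: [0.6058, -0.0422, 0.0711]
orientation: [-2.219, -2.223, -0.002]
contact_force: [-0.3, 0.3, -0.5]
grip_width: 0.0599
gripper_force: 0.0
```

Emit:
servo_tool --pt "0 0 0 0 -9 0 0.3" --pt "0 0 0 0 -9 -20 0.3" --pt "0 0 0 0 -9 -40 0.3" --pt "0 0 0 0 -9 -54 0.3" --pt "0 0 0 0 -9 -54 0.3"

```text
clock: 13.18
tcp_pos: [0.6036, -0.0534, 0.0145]
orientation: [-2.219, -2.22, 0.004]
contact_force: [0.2, -0.3, -0.4]
grip_width: 0.0596
gripper_force: 0.0
```

Emit:
servo_tool --pt "0 0 0 0 0 0 0.7" --pt "0 0 0 0 0 0 0.7" --pt "0 0 0 0 0 0 0.7" --pt "0 0 0 0 0 0 0.7"

```text
clock: 13.52
tcp_pos: [0.6059, -0.0531, 0.0174]
orientation: [2.221, 2.22, 0.002]
contact_force: [-0.5, 1.2, -1.3]
grip_width: 0.0409
gripper_force: 25.4
```

Emit:
servo_tool --pt "0 0 0 0 0 30 0.7" --pt "0 0 0 0 0 70 0.7" --pt "0 0 0 0 0 110 0.7" --pt "0 0 0 0 0 140 0.7" --pt "0 0 0 0 0 140 0.7"

```text
clock: 13.93
tcp_pos: [0.6096, -0.0528, 0.1642]
orientation: [2.216, 2.214, 0.013]
contact_force: [0.5, 0.2, -0.9]
grip_width: 0.0412
gripper_force: 25.8
```

Emit:
servo_tool --pt "0 0 6.5 -2 17 0 0.7" --pt "0 0 13 -5 34 0 0.7" --pt "0 0 19 -7 51 0 0.7" --pt "0 0 25 -9 68 0 0.7" --pt "0 0 32 -11 87 0 0.7"

```text
clock: 14.35
tcp_pos: [0.5938, 0.0341, 0.1564]
orientation: [1.517, 2.75, -0.001]
contact_force: [0.3, 0.3, -0.6]
grip_width: 0.0412
gripper_force: 25.8
```

Emit:
servo_tool --pt "0 0 6.5 -2 17 0 0.7" --pt "0 0 13 -5 34 0 0.7" --pt "0 0 19 -7 51 0 0.7" --pt "0 0 25 -9 68 0 0.7" --pt "0 0 32 -11 87 0 0.7"

```text
clock: 14.77
tcp_pos: [0.5829, 0.121, 0.1563]
orientation: [0.701, 3.062, -0.001]
contact_force: [0.4, -0.6, -0.5]
grip_width: 0.0413
gripper_force: 25.8
```

Emit:
servo_tool --pt "0 0 6.5 -2 17 0 0.7" --pt "0 0 13 -5 34 0 0.7" --pt "0 0 19 -7 51 0 0.7" --pt "0 0 25 -9 68 0 0.7" --pt "0 0 30 -11 86 0 0.7"

```text
clock: 15.18
tcp_pos: [0.572, 0.2071, 0.1562]
orientation: [-0.116, 3.139, -0.001]
contact_force: [-0.1, 0.0, -0.2]
grip_width: 0.041
gripper_force: 25.8
```

Emit:
servo_tool --pt "0 0 0 0 0 -20 0.7" --pt "0 0 0 0 0 -35 0.7" --pt "0 0 0 0 0 -35 0.7" --pt "0 0 0 0 0 -35 0.7" --pt "0 0 0 0 0 -35 0.7"

```text
clock: 15.6
tcp_pos: [0.5725, 0.206, 0.1214]
orientation: [0.106, -3.14, 0.001]
contact_force: [0.3, 0.3, -0.1]
grip_width: 0.0413
gripper_force: 25.8
```

Now down 80, then ease to contact.

Emit:
servo_tool --pt "0 0 0 0 1 -20 0.7" --pt "0 0 0 0 1 -40 0.7" --pt "0 0 0 0 1 -60 0.7" --pt "0 0 0 0 1 -73 0.7" --pt "0 0 0 0 1 -80 0.7"

```text
clock: 16.02
tcp_pos: [0.5719, 0.207, 0.0402]
orientation: [0.107, -3.139, 0.001]
contact_force: [0.1, -0.3, 0.1]
grip_width: 0.0414
gripper_force: 25.8
```

Emit:
servo_tool --pt "0 0 0 0 0 -1.5 0.7" --pt "0 0 0 0 0 -3 0.7" --pt "0 0 0 0 0 -4 0.7" --pt "0 0 0 0 0 -4 0.7"

```text
clock: 16.35
tcp_pos: [0.5727, 0.2081, 0.0382]
orientation: [-0.108, 3.138, 0.001]
contact_force: [-0.7, 0.1, -1.5]
grip_width: 0.041
gripper_force: 25.8
```

Emit:
servo_tool --pt "0 0 0 0 0 -1.5 0.7" --pt "0 0 0 0 0 -2.5 0.7" --pt "0 0 0 0 0 -2.5 0.7"

```text
clock: 16.6
tcp_pos: [0.5733, 0.2082, 0.0362]
orientation: [-0.108, 3.137, 0.0]
contact_force: [-0.0, -0.8, 6.4]
grip_width: 0.0414
gripper_force: 26.4
```

Emit:
servo_tool --pt "0 0 0 0 0 0.5 0.7" --pt "0 0 0 0 0 0.5 0.37" --pt "0 0 0 0 0 0.5 0.37" --pt "0 0 0 0 0 25 0.37" --pt "0 0 0 0 0 60 0.37"

```text
clock: 17.02
tcp_pos: [0.5697, 0.2064, 0.0922]
orientation: [0.109, -3.133, 0.003]
contact_force: [0.1, 0.2, 0.1]
grip_width: 0.0538
gripper_force: 0.0
```

Emit:
servo_tool --pt "0 0 0 0 0 40 0.3" --pt "0 0 0 0 0 75 0.3" --pt "0 0 -7 -5 -38 80 0.3" --pt "0 0 -14 -10 -76 100 0.3" --pt "0 0 -20 -15 -114 100 0.3"

```text
clock: 17.43
tcp_pos: [0.5582, 0.0945, 0.198]
orientation: [0.443, 3.106, 0.004]
contact_force: [1.3, -0.6, 0.4]
grip_width: 0.0597
gripper_force: 0.0
```

Emit:
servo_tool --pt "0 0 -7 -5 -20 0 0.3" --pt "0 0 -14 -10 -40 0 0.3" --pt "0 0 -21 -15 -60 0 0.3" --pt "0 0 -28 -20 -60 0 0.3" --pt "0 0 -35 -20 -60 0 0.3"

```text
clock: 17.85
tcp_pos: [0.536, 0.0319, 0.1945]
orientation: [-1.366, -2.829, 0.002]
contact_force: [-0.2, 0.5, 0.4]
grip_width: 0.0593
gripper_force: 0.0
```

```bash
python3 m.py
```

```text
[0.536  0.0319 0.1945] [-1.366e+00 -2.829e+00  2.000e-03]
top
blue [ 269.3  201.    81.   537.3 -119.4   45.4  538.1 -121.3   54.6]
blue [ 271.5  219.9   81.   458.8 -127.5   45.2  458.8 -129.3   54.5]
white [ 268.7  183.1   81.   612.7 -119.4   45.6  613.8 -117.4   56.5]
white [253.9 202.9  71.  529.3 -56.8  47.2 529.1 -54.9  55.8]
drawer [189.9 191.8  71.  573.2 207.2  63.7 575.  206.7  72.3]
drawer [167.2 192.9  69.  568.6 300.7  63.9 568.7 300.1  73. ]
side
blue [ 277.7  185.2   86.   537.2 -117.3   44.6  538.9 -119.7   50. ]
blue [ 300.8  184.    83.   458.9 -127.3   44.6  460.2 -129.7   48.9]
white [ 255.8  185.    86.   612.5 -116.8   44.5  613.8 -115.7   48.6]
white [280.5 198.1  88.  528.7 -49.9  45.1 528.7 -54.4  51.2]
drawer [264.5 255.2 123.  574.9 210.1  63.7 574.2 209.3  68.4]
drawer [265.1 283.1 142.  570.  305.3  63.9 570.2 306.1  69.8]
```

Emit:
servo_tool --pt "0 0 -8 0 -38 0 0.3" --pt "0 0 -15 1 -76 0 0.3" --pt "0 0 -22 1 -114 0 0.3" --pt "0 0 -30 2 -152 0 0.3" --pt "0 0 -37 2 -152 -20 0.3"

```text
clock: 18.37
tcp_pos: [0.5411, -0.1279, 0.1773]
orientation: [2.168, 2.263, -0.0]
contact_force: [-0.1, -1.0, -1.2]
grip_width: 0.0594
gripper_force: 0.0
```

Emit:
servo_tool --pt "0 0 -1.5 0 0 -41 0.3" --pt "0 0 -1.5 0 0 -80 0.3" --pt "0 0 -1.5 0 0 -102 0.3" --pt "0 0 -1.5 0 0 -102 0.3" --pt "0 0 -1.5 0 0 -102 0.3"

```text
clock: 18.78
tcp_pos: [0.5386, -0.1174, 0.0721]
orientation: [-2.183, -2.255, 0.001]
contact_force: [0.7, -0.6, 1.4]
grip_width: 0.0599
gripper_force: 0.0
```

Emit:
servo_tool --pt "0 0 -2 0 -3 0 0.3" --pt "0 0 -2 0 -3 -20 0.3" --pt "0 0 -2 0 -3 -40 0.3" --pt "0 0 -2 0 -3 -55 0.3" --pt "0 0 -2 0 -3 -55 0.3"

```text
clock: 19.2
tcp_pos: [0.539, -0.1213, 0.0175]
orientation: [-2.228, -2.214, 0.001]
contact_force: [-0.3, 0.9, 0.1]
grip_width: 0.0597
gripper_force: 0.0
```

Emit:
servo_tool --pt "0 0 0 0 0 0 0.7" --pt "0 0 0 0 0 0 0.7" --pt "0 0 0 0 0 0 0.7" --pt "0 0 0 0 0 0 0.7"

```text
clock: 19.53
tcp_pos: [0.5407, -0.1214, 0.0198]
orientation: [2.226, 2.212, 0.003]
contact_force: [0.3, -0.0, 7.2]
grip_width: 0.0414
gripper_force: 26.1
```

Emit:
servo_tool --pt "0 0 0 0 0 30 0.7" --pt "0 0 0 0 0 70 0.7" --pt "0 0 0 0 0 110 0.7" --pt "0 0 0 0 0 140 0.7" --pt "0 0 0 0 0 140 0.7"

```text
clock: 19.95
tcp_pos: [0.5435, -0.1215, 0.1653]
orientation: [2.221, 2.207, 0.011]
contact_force: [0.8, -0.2, -1.4]
grip_width: 0.0411
gripper_force: 26.0
```

Emit:
servo_tool --pt "0 0 6.5 -2 28 0 0.7" --pt "0 0 13 -4 56 0 0.7" --pt "0 0 19 -6 84 0 0.7" --pt "0 0 25 -8 112 0 0.7" --pt "0 0 32 -10 140 0 0.7"

```text
clock: 20.37
tcp_pos: [0.5289, 0.0199, 0.1582]
orientation: [1.524, 2.746, 0.0]
contact_force: [0.8, 0.6, -1.2]
grip_width: 0.0416
gripper_force: 26.0
```

Emit:
servo_tool --pt "0 0 6.5 -2 28 0 0.7" --pt "0 0 13 -4 56 0 0.7" --pt "0 0 19 -6 84 0 0.7" --pt "0 0 25 -8 112 0 0.7" --pt "0 0 32 -10 140 0 0.7"

```text
clock: 20.78
tcp_pos: [0.5189, 0.16, 0.1581]
orientation: [0.708, 3.06, -0.0]
contact_force: [0.6, -1.1, -0.6]
grip_width: 0.0408
gripper_force: 26.0
```

Emit:
servo_tool --pt "0 0 6.5 -2 28 0 0.7" --pt "0 0 13 -4 56 0 0.7" --pt "0 0 19 -6 84 0 0.7" --pt "0 0 25 -8 112 0 0.7" --pt "0 0 30 -10 140 0 0.7"

```text
clock: 21.2
tcp_pos: [0.509, 0.2999, 0.158]
orientation: [-0.108, 3.139, -0.0]
contact_force: [0.3, -0.4, -0.8]
grip_width: 0.0412
gripper_force: 26.0
```

Emit:
servo_tool --pt "0 0 0 0 0 -20 0.7" --pt "0 0 0 0 0 -35 0.7" --pt "0 0 0 0 0 -35 0.7" --pt "0 0 0 0 0 -35 0.7" --pt "0 0 0 0 0 -35 0.7"

```text
clock: 21.62
tcp_pos: [0.5096, 0.2976, 0.123]
orientation: [-0.097, 3.14, -0.001]
contact_force: [-0.3, -0.4, 0.5]
grip_width: 0.0409
gripper_force: 26.0
```

Emit:
servo_tool --pt "0 0 0 0 0 -20 0.7" --pt "0 0 0 0 0 -40 0.7" --pt "0 0 0 0 0 -60 0.7" --pt "0 0 0 0 0 -73 0.7" --pt "0 0 0 0 0 -80 0.7"

```text
clock: 22.03
tcp_pos: [0.5092, 0.2977, 0.0418]
orientation: [0.098, -3.139, 0.002]
contact_force: [-0.1, 0.0, -0.4]
grip_width: 0.0412
gripper_force: 26.0
```

Emit:
servo_tool --pt "0 0 0 0 0 -1.5 0.7" --pt "0 0 0 0 0 -3 0.7" --pt "0 0 0 0 0 -4 0.7" --pt "0 0 0 0 0 -4 0.7"

```text
clock: 22.37
tcp_pos: [0.5096, 0.2993, 0.0396]
orientation: [-0.1, 3.139, 0.001]
contact_force: [-0.3, 0.4, -0.5]
grip_width: 0.041
gripper_force: 26.0
```

Emit:
servo_tool --pt "0 0 0 0 0 -1.5 0.7" --pt "0 0 0 0 0 -2.5 0.7" --pt "0 0 0 0 0 -2.5 0.7"

```text
clock: 22.62
tcp_pos: [0.5111, 0.2994, 0.0388]
orientation: [-0.099, 3.136, 0.001]
contact_force: [-0.5, -3.7, 12.9]
grip_width: 0.0413
gripper_force: 27.2
```

Emit:
servo_tool --pt "0 0 0 0 0 1 0.7" --pt "0 0 0 0 0 1 0.37" --pt "0 0 0 0 0 1 0.37" --pt "0 0 0 0 0 25 0.37" --pt "0 0 0 0 0 60 0.37"

```text
clock: 23.03
tcp_pos: [0.507, 0.2971, 0.0938]
orientation: [0.1, -3.134, 0.005]
contact_force: [1.4, -0.4, 0.7]
grip_width: 0.0537
gripper_force: 0.0
```

Emit:
servo_tool --pt "0 0 0 0 0 40 0.3" --pt "0 0 0 0 0 75 0.3" --pt "0 0 -7 -5 -38 80 0.3" --pt "0 0 -14 -10 -76 100 0.3" --pt "0 0 -20 -15 -114 100 0.3"

```text
clock: 23.45
tcp_pos: [0.4948, 0.1857, 0.1991]
orientation: [0.452, 3.105, 0.005]
contact_force: [1.7, 0.3, 0.4]
grip_width: 0.0599
gripper_force: 0.0
```

Emit:
servo_tool --pt "0 0 -7 0 -30 0 0.3" --pt "0 0 -14 0 -60 0 0.3" --pt "0 0 -21 0 -90 0 0.3" --pt "0 0 -28 0 -120 0 0.3" --pt "0 0 -35 0 -140 0 0.3"

```text
clock: 23.87
tcp_pos: [0.4936, 0.0416, 0.1961]
orientation: [1.373, 2.826, -0.002]
contact_force: [-0.4, -0.5, -0.6]
grip_width: 0.0598
gripper_force: 0.0
```

```bash
python3 m.py
```

```text
[0.4936 0.0416 0.1961] [ 1.373e+00  2.826e+00 -2.000e-03]
top
blue [ 271.5  219.8   81.   458.6 -127.2   46.1  460.7 -129.1   54.6]
white [ 268.6  183.1   83.   612.5 -119.5   45.4  613.2 -117.7   55.1]
white [253.4 203.3  83.  528.8 -52.8  45.4 529.4 -54.9  55.8]
drawer [190.1 191.5  71.  576.1 206.2  65.5 574.8 206.7  75.9]
drawer [167.2 192.4  73.  572.  299.9  63.7 570.8 299.4  71.9]
drawer [167.5 207.1  74.  511.  297.7  64.7 511.  298.6  72.7]
side
blue [ 300.8  184.    83.   458.9 -127.2   44.8  460.1 -128.4   49.3]
white [ 255.8  185.    86.   612.5 -116.    45.   613.9 -118.9   49.9]
white [280.4 198.1  90.  530.3 -52.1  44.4 528.7 -52.6  48.7]
drawer [264.  255.3 131.  575.3 209.6  63.9 575.6 209.8  67.7]
drawer [264.6 283.3 143.  570.5 305.4  63.8 571.4 304.3  69. ]
drawer [287.7 282.8 146.  510.2 301.8  64.1 511.2 300.8  67.8]
```

Emit:
servo_tool --pt "0 0 -8 -8 -40 0 0.3" --pt "0 0 -15 -16 -80 0 0.3" --pt "0 0 -22 -25 -120 0 0.3" --pt "0 0 -30 -34 -160 0 0.3" --pt "0 0 -37 -34 -170 -10 0.3"

```text
clock: 24.38
tcp_pos: [0.4591, -0.1311, 0.1872]
orientation: [2.176, 2.262, -0.003]
contact_force: [-0.1, -0.6, 0.5]
grip_width: 0.0597
gripper_force: 0.0
```

Emit:
servo_tool --pt "0 0 -1 0 0 -41 0.3" --pt "0 0 -1 0 0 -80 0.3" --pt "0 0 -1 0 0 -112 0.3" --pt "0 0 -1 0 0 -112 0.3" --pt "0 0 -1 0 0 -112 0.3"

```text
clock: 24.8
tcp_pos: [0.4593, -0.1237, 0.0735]
orientation: [-2.179, -2.258, 0.002]
contact_force: [0.6, 0.0, 1.0]
grip_width: 0.0595
gripper_force: 0.0
```

Emit:
servo_tool --pt "0 0 -2 0 -5 0 0.3" --pt "0 0 -2 0 -5 -20 0.3" --pt "0 0 -2 0 -5 -40 0.3" --pt "0 0 -2 0 -5 -57 0.3" --pt "0 0 -2 0 -5 -57 0.3"

```text
clock: 25.22
tcp_pos: [0.4604, -0.1304, 0.0173]
orientation: [2.225, 2.217, -0.0]
contact_force: [-0.6, 0.1, -0.9]
grip_width: 0.0599
gripper_force: 0.0
```

Emit:
servo_tool --pt "0 0 0 0 0 0 0.7" --pt "0 0 0 0 0 0 0.7" --pt "0 0 0 0 0 0 0.7" --pt "0 0 0 0 0 0 0.7"

```text
clock: 25.55
tcp_pos: [0.4617, -0.1305, 0.0193]
orientation: [2.223, 2.216, 0.002]
contact_force: [-1.8, -0.0, 9.0]
grip_width: 0.0414
gripper_force: 26.1
```

Emit:
servo_tool --pt "0 0 0 0 0 30 0.7" --pt "0 0 0 0 0 70 0.7" --pt "0 0 0 0 0 110 0.7" --pt "0 0 0 0 0 140 0.7" --pt "0 0 0 0 0 140 0.7"

```text
clock: 25.97
tcp_pos: [0.4644, -0.1307, 0.1643]
orientation: [2.217, 2.21, 0.009]
contact_force: [1.8, 1.1, -0.9]
grip_width: 0.0412
gripper_force: 26.1
```

Emit:
servo_tool --pt "0 0 6.5 4 22 0 0.7" --pt "0 0 13 8 44 0 0.7" --pt "0 0 19 12 66 0 0.7" --pt "0 0 25 15 88 0 0.7" --pt "0 0 32 18 112 0 0.7"

```text
clock: 26.38
tcp_pos: [0.4783, -0.0176, 0.158]
orientation: [1.52, 2.748, 0.0]
contact_force: [0.3, -0.6, -1.0]
grip_width: 0.0411
gripper_force: 26.1
```

Emit:
servo_tool --pt "0 0 6.5 4 22 0 0.7" --pt "0 0 13 8 44 0 0.7" --pt "0 0 19 12 66 0 0.7" --pt "0 0 25 15 88 0 0.7" --pt "0 0 32 18 112 0 0.7"

```text
clock: 26.8
tcp_pos: [0.4963, 0.0944, 0.1579]
orientation: [0.704, 3.06, -0.001]
contact_force: [0.0, -0.3, -0.4]
grip_width: 0.0411
gripper_force: 26.1
```

Emit:
servo_tool --pt "0 0 6.5 4 22 0 0.7" --pt "0 0 13 8 44 0 0.7" --pt "0 0 19 12 66 0 0.7" --pt "0 0 25 15 88 0 0.7" --pt "0 0 30 19 111 0 0.7"

```text
clock: 27.22
tcp_pos: [0.5153, 0.2054, 0.1578]
orientation: [-0.112, 3.139, -0.001]
contact_force: [0.1, -0.6, 0.1]
grip_width: 0.0414
gripper_force: 26.1
```

Emit:
servo_tool --pt "0 0 0 0 0 -20 0.7" --pt "0 0 0 0 0 -35 0.7" --pt "0 0 0 0 0 -35 0.7" --pt "0 0 0 0 0 -35 0.7" --pt "0 0 0 0 0 -35 0.7"

```text
clock: 27.63
tcp_pos: [0.5153, 0.2039, 0.1226]
orientation: [-0.103, 3.14, -0.001]
contact_force: [-0.2, 0.5, -0.1]
grip_width: 0.0414
gripper_force: 26.1
```

Emit:
servo_tool --pt "0 0 0 0 0 -20 0.7" --pt "0 0 0 0 0 -40 0.7" --pt "0 0 0 0 0 -60 0.7" --pt "0 0 0 0 0 -73 0.7" --pt "0 0 0 0 0 -80 0.7"

```text
clock: 28.05
tcp_pos: [0.5149, 0.204, 0.0414]
orientation: [0.104, -3.139, 0.001]
contact_force: [-0.3, 0.2, -0.6]
grip_width: 0.0411
gripper_force: 26.1
```

Emit:
servo_tool --pt "0 0 0 0 0 -1.5 0.7" --pt "0 0 0 0 0 -3 0.7" --pt "0 0 0 0 0 -4.5 0.7" --pt "0 0 0 0 0 -5 0.7" --pt "0 0 0 0 0 -5 0.7"

```text
clock: 28.47
tcp_pos: [0.5159, 0.2052, 0.0383]
orientation: [-0.105, 3.138, 0.001]
contact_force: [0.1, -0.4, 3.7]
grip_width: 0.041
gripper_force: 26.5
```

Emit:
servo_tool --pt "0 0 0 0 0 0 0.7" --pt "0 0 0 0 0 0 0.37" --pt "0 0 0 0 0 0 0.37" --pt "0 0 0 0 0 25 0.37" --pt "0 0 0 0 0 60 0.37"

```text
clock: 28.88
tcp_pos: [0.5129, 0.2035, 0.0952]
orientation: [0.106, -3.134, 0.003]
contact_force: [0.5, -0.1, 0.3]
grip_width: 0.0539
gripper_force: 0.0
```

Emit:
servo_tool --pt "0 0 0 0 0 40 0.7" --pt "0 0 0 0 0 80 0.7" --pt "0 0 -7 -10 -38 100 0.7" --pt "0 0 -14 -20 -76 120 0.7" --pt "0 0 -20 -30 -114 120 0.7"

```text
clock: 29.3
tcp_pos: [0.4869, 0.0939, 0.2205]
orientation: [0.446, 3.105, 0.004]
contact_force: [1.6, -0.6, -0.4]
grip_width: 0.0257
gripper_force: 0.0
```

Emit:
servo_tool --pt "0 0 -7 -10 -30 0 0.7" --pt "0 0 -14 -20 -50 0 0.7" --pt "0 0 -21 -30 -50 0 0.7" --pt "0 0 -28 -40 -50 0 0.7" --pt "0 0 -35 -40 -50 0 0.7"

```text
clock: 29.72
tcp_pos: [0.4436, 0.042, 0.2169]
orientation: [-1.366, -2.828, 0.003]
contact_force: [-0.0, 0.2, 0.1]
grip_width: 0.0257
gripper_force: 0.0
```

```bash
python3 m.py; python3 - <<'E'
from h import *
for n in("top","side"):
    P=np.load(n+"2.npz")["P"]; print(rect(P,(.38,.435,.15,.35),(.055,.08))[0],rect(P,(.38,.445,.15,.35),(.055,.08))[0])
im=np.load("side2.npz")["im"]; cv2.imwrite("pics/d1.png",cv2.resize(im[200:330,190:350],None,fx=3,fy=3))
E
```

```text
[0.4436 0.042  0.2169] [-1.366 -2.828  0.003]
top
white [ 268.6  183.1   82.   612.5 -119.2   45.3  613.6 -117.5   55.7]
white [253.3 203.1  80.  528.8 -52.8  45.7 529.7 -54.9  54.6]
drawer [189.9 191.5  68.  574.9 206.5  65.1 575.  206.9  71.8]
drawer [167.3 192.5  73.  572.3 300.4  64.  571.2 301.   72.1]
drawer [167.6 207.1  76.  511.  297.5  65.2 509.4 297.7  73.9]
drawer [190.6 205.8  73.  515.4 202.   63.8 515.3 203.6  72.4]
side
white [ 255.8  185.    86.   612.4 -115.9   45.   614.  -118.    49.4]
white [280.5 198.2  91.  530.3 -51.3  44.8 528.6 -52.8  49.6]
drawer [285.1 254.9 131.  516.9 208.1  63.9 516.9 205.8  69.3]
drawer [264.  255.5 127.  575.4 211.2  64.  575.5 209.6  68.4]
drawer [264.7 283.2 144.  570.5 304.7  63.8 571.4 303.4  67.8]
drawer [287.7 282.8 144.  510.1 301.9  63.5 511.3 301.   69.4]
((427.5368957519531, 246.35345458984375), (12.466364860534668, 126.36616516113281), 0.19239573180675507) ((431.5563659667969, 246.366943359375), (20.505403518676758, 126.36616516113281), 0.19239573180675507)
((430.18536376953125, 246.87139892578125), (15.197077751159668, 131.40277099609375), 3.418731689453125) ((435.2646789550781, 247.17483520507812), (25.373798370361328, 131.40277099609375), 3.418731927871704)
```

View pics/d1.png

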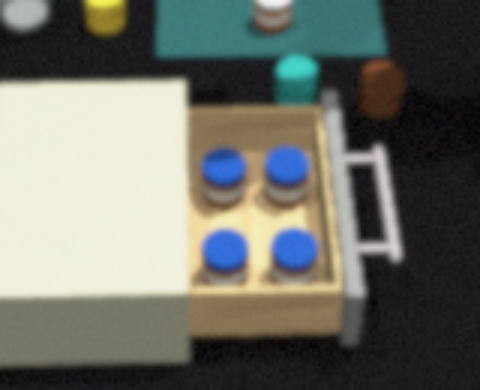

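All four blue caps stand upright in the drawer, and the handle bar is at about x=425. Now I'll grip the handle again to shut it.

Emit:
servo_tool --pt "0 0 -7 -5 41 0 0.7" --pt "0 0 -14 -10 82 0 0.7" --pt "0 0 -21 -15 123 0 0.7" --pt "0 0 -28 -19 164 0 0.7" --pt "0 0 -35 -19 204 0 0.7"

```text
clock: 30.23
tcp_pos: [0.4281, 0.2146, 0.2172]
orientation: [-2.031, -2.397, 0.0]
contact_force: [0.7, -0.6, 0.1]
grip_width: 0.0255
gripper_force: 0.0
```

Emit:
servo_tool --pt "0 0 0 0 0 -41 0.7" --pt "0 0 0 0 0 -82 0.7" --pt "0 0 0 0 0 -110 0.7" --pt "0 0 0 0 0 -110 0.7" --pt "0 0 0 0 0 -110 0.7"

```text
clock: 30.65
tcp_pos: [0.4277, 0.2132, 0.1066]
orientation: [-2.024, -2.399, 0.004]
contact_force: [0.3, 0.4, 1.3]
grip_width: 0.0257
gripper_force: 0.0
```

Emit:
servo_tool --pt "0 0 -6 -2 33 0 0.7" --pt "0 0 -6 -2 33 0 0.7" --pt "0 0 -6 -2 33 -20 0.7" --pt "0 0 -6 -2 33 -40 0.7" --pt "0 0 -6 -2 33 -55 0.7"

```text
clock: 31.07
tcp_pos: [0.4284, 0.2474, 0.0539]
orientation: [2.15, 2.289, 0.007]
contact_force: [-0.2, -0.4, -1.5]
grip_width: 0.0255
gripper_force: 0.0
```

Emit:
servo_tool --pt "0 0 0 0 0 0 0.7" --pt "0 0 0 0 0 0 1" --pt "0 0 0 0 0 0 1" --pt "0 0 0 0 0 0 1" --force 40

```text
clock: 31.4
tcp_pos: [0.4277, 0.2469, 0.0541]
orientation: [2.152, 2.288, 0.005]
contact_force: [-2.0, 0.5, 5.0]
grip_width: 0.0091
gripper_force: 39.5
```

Emit:
servo_tool --pt "0 0 0 3 0 0 1" --pt "0 0 0 8 0.5 0 1" --pt "0 0 0 15 1 0 1" --pt "0 0 0 23 1.5 0 1" --pt "0 0 0 32 2 0 1"

```text
clock: 31.82
tcp_pos: [0.4598, 0.2489, 0.0541]
orientation: [2.152, 2.288, 0.004]
contact_force: [-2.0, 0.7, 6.2]
grip_width: 0.0092
gripper_force: 39.7
```

Emit:
servo_tool --pt "0 0 0 9 0.5 0 1" --pt "0 0 0 18 1 0 1" --pt "0 0 0 27 1.5 0 1" --pt "0 0 0 36 2 0 1" --pt "0 0 0 45 3 0 1"

```text
clock: 32.23
tcp_pos: [0.505, 0.2517, 0.0541]
orientation: [2.152, 2.288, 0.004]
contact_force: [-1.5, -1.8, 6.4]
grip_width: 0.0092
gripper_force: 39.7
```

Emit:
servo_tool --pt "0 0 0 9 0.5 0 1" --pt "0 0 0 18 1 0 1" --pt "0 0 0 27 1.5 0 1" --pt "0 0 0 34 2 0 1" --pt "0 0 0 40 2.5 0 1"

```text
clock: 32.65
tcp_pos: [0.5454, 0.2541, 0.0541]
orientation: [2.152, 2.287, 0.004]
contact_force: [-2.1, -1.3, 7.9]
grip_width: 0.0089
gripper_force: 39.8
```

Emit:
servo_tool --pt "0 0 0 4 0 0 1" --pt "0 0 0 8 0.5 0 1" --pt "0 0 0 11 0.5 0 1" --pt "0 0 0 13 0.5 0 1" --pt "0 0 0 13 0.5 0 1"

```text
clock: 33.07
tcp_pos: [0.5559, 0.2547, 0.0541]
orientation: [-2.152, -2.288, 0.001]
contact_force: [-6.1, -1.0, 11.6]
grip_width: 0.0094
gripper_force: 40.3
```

Emit:
servo_tool --pt "0 0 0 2 0 0 1" --pt "0 0 0 3 0 0 1" --pt "0 0 0 3 0 0 1"

```text
clock: 33.32
tcp_pos: [0.556, 0.2547, 0.054]
orientation: [-2.149, -2.288, 0.008]
contact_force: [-13.7, -2.8, 18.1]
grip_width: 0.0092
gripper_force: 41.1
```

Emit:
servo_tool --pt "0 0 0 0 0 0 0.75" --pt "0 0 0 0 0 0 0.7" --pt "0 0 0 0 0 0 0.7" --pt "0 0 0 0 0 35 0.7" --pt "0 0 0 0 0 75 0.7"

```text
clock: 33.73
tcp_pos: [0.5582, 0.2523, 0.1254]
orientation: [-2.152, -2.286, 0.009]
contact_force: [1.1, 0.2, -0.2]
grip_width: 0.0257
gripper_force: 0.0
```

Emit:
servo_tool --pt "0 0 0 0 0 40 0.5" --pt "0 0 0 0 0 80 0.5" --pt "0 0 0 0 -40 100 0.5" --pt "0 0 0 0 -80 120 0.5" --pt "0 0 0 0 -120 120 0.5"

```text
clock: 34.15
tcp_pos: [0.5615, 0.1388, 0.2513]
orientation: [2.148, 2.288, 0.01]
contact_force: [0.4, -0.0, 0.3]
grip_width: 0.0429
gripper_force: 0.0
```

```bash
python3 - <<'E'
from h import *
o=r.get_obs();print(o["tcp_pos"].round(4),o["orientation"].round(3))
G=[];S=[]
for k in range(8):
  for n,z in(("top",.045),("side",.045)):
    im,d,P=look(n)
    if k==0: 
        print(rect(P,(.51,.562,.15,.35),(.055,.08))[0],"panel",rect(P,(.57,.63,.1,.4),(.084,.094))[0]); np.savez(n+"3.npz",im=im,P=P)
    f=im.astype(float); a,b,c,e=(175,195,300,325) if n=="top" else (130,165,245,285)
    s=f[a:b,c:e]; g=np.clip(s[...,1]-np.maximum(s[...,0],s[...,2])-15,0,None); v,u=np.mgrid[a:b,c:e]
    G.append((rayz(n,(g*u).sum()/g.sum(),(g*v).sum()/g.sum(),z)*1e3).round(1)); 
    S.append([n]+[rect(P,(.54,.64,-.37,-.27),(.076,.092))[0]])
print("green top",np.mean(G[::2],0),"side",np.mean(G[1::2],0))
for s in S: print(s)
E
```

```text
[0.5615 0.1388 0.2513] [2.148 2.288 0.01 ]
((556.1976318359375, 284.9692687988281), (8.855762481689453, 66.08879089355469), 0.6267293691635132) panel ((605.3026733398438, 326.29620361328125), (34.62403106689453, 90.37036895751953), 2.7513272762298584)
((555.5475463867188, 256.23883056640625), (10.529072761535645, 124.65733337402344), 1.3677606582641602) panel ((599.4322509765625, 260.65972900390625), (240.19081115722656, 43.26685333251953), 85.78131103515625)
green top [ 609.9  -300.65   45.  ] side [nan nan nan]
['top', ((583.51708984375, -320.6353454589844), (13.484118461608887, 43.674747467041016), 58.19379806518555)]
['side', ((0.0, 0.0), (0.0, 0.0), 0.0)]
['top', ((583.6884765625, -321.1645812988281), (13.535529136657715, 42.62099075317383), 57.0123176574707)]
['side', ((0.0, 0.0), (0.0, 0.0), 0.0)]
['top', ((583.83837890625, -321.04949951171875), (13.937191009521484, 43.139312744140625), 57.901100158691406)]
['side', ((0.0, 0.0), (0.0, 0.0), 0.0)]
['top', ((582.734619140625, -320.0618591308594), (14.46045207977295, 41.5405387878418), 59.53386688232422)]
['side', ((0.0, 0.0), (0.0, 0.0), 0.0)]
['top', ((585.4627685546875, -321.7377014160156), (13.546076774597168, 41.41375732421875), 57.0040168762207)]
['side', ((0.0, 0.0), (0.0, 0.0), 0.0)]
['top', ((584.6994018554688, -321.9411315917969), (13.708038330078125, 40.13203811645508), 58.22166061401367)]
['side', ((0.0, 0.0), (0.0, 0.0), 0.0)]
['top', ((583.9218139648438, -321.3843078613281), (13.662772178649902, 43.06855010986328), 58.09257507324219)]
['side', ((0.0, 0.0), (0.0, 0.0), 0.0)]
['top', ((583.383056640625, -320.7799987792969), (13.31391429901123, 42.12809371948242), 58.82026290893555)]
['side', ((0.0, 0.0), (0.0, 0.0), 0.0)]<stdin>:11: RuntimeWarning: invalid value encountered in scalar divide
  return _methods._mean(a, axis=axis, dtype=dtype,
  ret = ret.dtype.type(ret / rcount)
```

Emit:
servo_tool --pt "0 0 5 2 -38 0 0.5" --pt "0 0 10 4 -76 0 0.5" --pt "0 0 15 5 -114 0 0.5" --pt "0 0 18 7 -152 0 0.5" --pt "0 0 18 7 -152 0 0.5"

```text
clock: 35.37
tcp_pos: [0.567, -0.0246, 0.2461]
orientation: [1.78, 2.587, -0.007]
contact_force: [1.0, -0.6, -0.5]
grip_width: 0.0427
gripper_force: 0.0
```

Emit:
servo_tool --pt "0 0 5 2 -38 0 0.5" --pt "0 0 10 4 -76 0 0.5" --pt "0 0 15 5 -114 0 0.5" --pt "0 0 18 7 -152 0 0.5" --pt "0 0 18 7 -152 0 0.5"

```text
clock: 35.78
tcp_pos: [0.5729, -0.1767, 0.246]
orientation: [1.355, 2.834, -0.007]
contact_force: [-0.2, -1.2, -0.6]
grip_width: 0.0427
gripper_force: 0.0
```

Emit:
servo_tool --pt "0 0 5 2 -38 0 0.5" --pt "0 0 10 4 -76 0 0.5" --pt "0 0 15 5 -114 0 0.5" --pt "0 0 18 7 -154 0 0.5" --pt "0 0 18 7 -154 0 0.5"

```text
clock: 36.2
tcp_pos: [0.5785, -0.3311, 0.2456]
orientation: [-0.896, -3.011, 0.007]
contact_force: [-1.7, -2.6, -1.2]
grip_width: 0.0429
gripper_force: 0.0
```

Emit:
servo_tool --pt "0 0 0 0 0 -40 0.5" --pt "0 0 0 0 0 -80 0.5" --pt "0 0 0 0 0 -100 0.5" --pt "0 0 0 0 0 -100 0.5" --pt "0 0 0 0 0 -100 0.5"

```text
clock: 36.62
tcp_pos: [0.5803, -0.3194, 0.1464]
orientation: [-0.88, -3.014, -0.001]
contact_force: [1.3, -0.3, 1.0]
grip_width: 0.0427
gripper_force: 0.0
```

Emit:
servo_tool --pt "0 0 0.5 3.5 -2 -20 0.5" --pt "0 0 0.5 3.5 -2 -40 0.5" --pt "0 0 0.5 3.5 -2 -60 0.5" --pt "0 0 0.5 3.5 -2 -78 0.5" --pt "0 0 0.5 3.5 -2 -88 0.5"

```text
clock: 37.03
tcp_pos: [0.5851, -0.3223, 0.0597]
orientation: [0.867, 3.018, -0.001]
contact_force: [-0.2, -0.3, 0.1]
grip_width: 0.0432
gripper_force: 0.0
```

Emit:
servo_tool --pt "0 0 0 0 0 0 0.5" --pt "0 0 0 0 0 0 0.7" --force 20

```text
clock: 37.2
tcp_pos: [0.5852, -0.3223, 0.0606]
orientation: [0.866, 3.018, -0.0]
contact_force: [-0.5, 0.3, 0.6]
grip_width: 0.0321
gripper_force: 0.0
```

Emit:
servo_tool --pt "0 0 0 0 0 0 1" --pt "0 0 0 0 0 0 1" --pt "0 0 0 0 0 0 1" --pt "0 0 0 0 0 0 1"

```text
clock: 37.53
tcp_pos: [0.5851, -0.3234, 0.0613]
orientation: [0.867, 3.017, -0.003]
contact_force: [-2.0, 0.2, 6.4]
grip_width: 0.0137
gripper_force: 24.4
```

Emit:
servo_tool --pt "0 0 -4 0 0 0 1" --pt "0 0 -10 0 0 0 1" --pt "0 0 -16 0 0 0 1" --pt "0 0 -22 0 0 0 1" --pt "0 0 -28 0 0 0 1"

```text
clock: 37.95
tcp_pos: [0.584, -0.3244, 0.0613]
orientation: [1.579, 2.713, -0.004]
contact_force: [-5.2, -3.0, 7.5]
grip_width: 0.0138
gripper_force: 24.6
```

Emit:
servo_tool --pt "0 0 -6 0 0 0 1" --pt "0 0 -12 0 0 0 1" --pt "0 0 -18 0 0 0 1" --pt "0 0 -24 0 0 0 1" --pt "0 0 -30 0 0 0 1"

```text
clock: 38.37
tcp_pos: [0.5825, -0.3249, 0.0612]
orientation: [2.229, 2.212, -0.006]
contact_force: [-10.2, -2.6, 12.0]
grip_width: 0.0138
gripper_force: 25.1
```

Emit:
servo_tool --pt "0 0 -6 0 0 0 1" --pt "0 0 -12 0 0 0 1" --pt "0 0 -18 0 0 0 1" --pt "0 0 -24 0 0 0 1" --pt "0 0 -30 0 0 0 1"

```text
clock: 38.78
tcp_pos: [0.5809, -0.3246, 0.0612]
orientation: [-2.726, -1.56, 0.009]
contact_force: [-14.2, -1.0, 15.1]
grip_width: 0.0132
gripper_force: 25.7
```

Emit:
servo_tool --pt "0 0 -6 0 0 0 1" --pt "0 0 -12 0 0 0 1" --pt "0 0 -18 0 0 0 1" --pt "0 0 -22 0 0 0 1" --pt "0 0 -22 0 0 0 1"

```text
clock: 39.2
tcp_pos: [0.5801, -0.3238, 0.0612]
orientation: [-2.973, -1.013, 0.011]
contact_force: [-15.9, 0.1, 18.5]
grip_width: 0.0137
gripper_force: 26.0
```

Emit:
servo_tool --pt "0 0 0 0 0 0 0.6" --pt "0 0 0 0 0 0 0.5" --pt "0 0 0 0 0 0 0.5" --pt "0 0 0 0 0 35 0.5" --pt "0 0 0 0 0 75 0.5"

```text
clock: 39.62
tcp_pos: [0.5824, -0.3205, 0.1317]
orientation: [-2.965, -1.022, 0.006]
contact_force: [0.6, -0.9, 0.1]
grip_width: 0.0428
gripper_force: 0.0
```

Emit:
servo_tool --pt "0 0 0 0 0 40 0.5" --pt "0 0 0 0 0 80 0.5" --pt "0 0 7 -20 40 100 0.5" --pt "0 0 14 -40 75 100 0.5" --pt "0 0 20 -60 110 100 0.5"

```text
clock: 40.03
tcp_pos: [0.5272, -0.2145, 0.2362]
orientation: [2.741, 1.529, 0.006]
contact_force: [1.1, 1.2, -0.0]
grip_width: 0.0427
gripper_force: 0.0
```

Emit:
servo_tool --pt "0 0 7 -10 40 0 0.5" --pt "0 0 14 -20 80 0 0.5" --pt "0 0 21 -30 100 0 0.5" --pt "0 0 21 -30 100 0 0.5"

```text
clock: 40.37
tcp_pos: [0.4951, -0.1094, 0.2346]
orientation: [-2.409, -2.015, -0.002]
contact_force: [0.0, -0.7, -0.3]
grip_width: 0.0428
gripper_force: 0.0
```

```bash
cat > k.py <<'E'
from h import *
o=r.get_obs();print(o["tcp_pos"].round(4),o["orientation"].round(3))
A=[];C=[];G=[];q0=[]
for k in range(8):
    im,d,P=look("top"); f=im.astype(float); s=f[172:198,298:325]; v,u=np.mgrid[172:198,298:325]
    g=np.clip(s[...,1]-np.maximum(s[...,0],s[...,2])-15,0,None); G.append(rayz("top",(g*u).sum()/g.sum(),(g*v).sum()/g.sum(),.046)*1e3)
    R=rect(P,(.54,.64,-.37,-.27),(.076,.092))[0]; C.append(R[0]); w,h=R[1]; A.append(R[2]+(0 if w>h else 90))
print("bar",np.round(A,1),np.median(A),"c",np.mean(C,0)); G=np.mean(G,0); dd=G[:2]-np.mean(C,0); print("green",G,np.linalg.norm(dd),np.degrees(np.arctan2(dd[1],dd[0])))
im2,_,P2=look("side")
print("tab",rect(P,(.38,.62,-.45,-.2),(.12,.135))[0],rect(P2,(.38,.62,-.45,-.2),(.12,.135))[0])
print("side bar",rect(P2,(.54,.64,-.37,-.27),(.076,.092))[0])
cv2.imwrite("pics/k1.png",np.hstack([cv2.resize(im[170:240,290:345],(400,509),interpolation=cv2.INTER_CUBIC),cv2.resize(im2[120:190,230:285],(400,509),interpolation=cv2.INTER_CUBIC)]))
E
python3 k.py
```

```text
[ 0.4951 -0.1094  0.2346] [-2.409e+00 -2.015e+00 -2.000e-03]
bar [37.3 39.6 38.4 38.8 38.1 38.  37.3 37.3] 38.0295352935791 c [ 584.51045227 -320.97545242]
green [ 610.90880264 -299.83659667   46.        ] 33.81899059402325 38.686499179759174
tab ((491.19390869140625, -304.2037048339844), (39.30440139770508, 13.593755722045898), 79.72870635986328) ((490.31195068359375, -301.38970947265625), (43.089962005615234, 13.829431533813477), 76.0322036743164)
side bar ((583.6469116210938, -319.480224609375), (44.54569625854492, 19.6214656829834), 38.88032531738281)
```

View pics/k1.png

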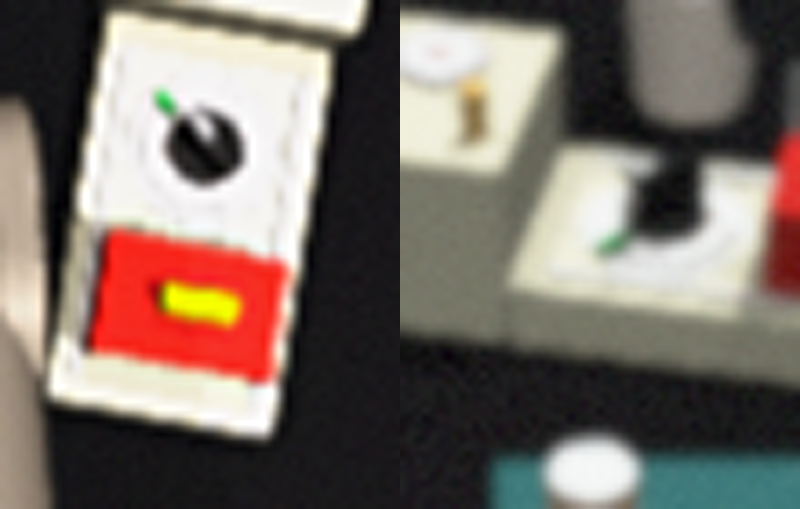

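The pointer lies along the green mark: bar at 38.0°, mark at 38.7°. The guard tab is at (491,-303.5). Next: slide the guard.

Emit:
servo_tool --pt "0 0 0 -1 -40 0 0.5" --pt "0 0 0 -2 -80 0 0.5" --pt "0 0 0 -3 -120 0 0.5" --pt "0 0 0 -4 -160 0 0.5" --pt "0 0 0 -4 -194 0 0.5"

```text
clock: 41.23
tcp_pos: [0.4912, -0.3133, 0.2338]
orientation: [2.427, 1.994, -0.001]
contact_force: [0.6, 0.6, -0.6]
grip_width: 0.0427
gripper_force: 0.0
```

Emit:
servo_tool --pt "0 0 0 0 0 -35 0.5" --pt "0 0 0 0 0 -70 0.5" --pt "0 0 0 0 0 -85 0.5" --pt "0 0 0 0 0 -85 0.5" --pt "0 0 0 0 0 -85 0.5"

```text
clock: 41.65
tcp_pos: [0.4918, -0.3097, 0.1484]
orientation: [-2.424, -1.996, 0.001]
contact_force: [0.1, -0.5, -0.1]
grip_width: 0.0428
gripper_force: 0.0
```

Emit:
servo_tool --pt "0 0 0 0 6 -10 0.5" --pt "0 0 0 0 6 -25 0.5" --pt "0 0 0 0 6 -38 0.5" --pt "0 0 0 0 6 -44 0.5" --pt "0 0 0 0 6 -44 0.5"

```text
clock: 42.07
tcp_pos: [0.4915, -0.3032, 0.1039]
orientation: [-2.423, -1.997, 0.001]
contact_force: [-0.1, -0.1, -0.7]
grip_width: 0.0428
gripper_force: 0.0
```

Emit:
servo_tool --pt "0 0 0 0 0 0 0.7" --pt "0 0 0 0 0 0 1" --pt "0 0 0 0 0 0 1" --pt "0 0 0 0 0 0 1" --pt "0 0 0 0 0 0 1" --force 30

```text
clock: 42.48
tcp_pos: [0.4925, -0.3039, 0.1058]
orientation: [2.423, 1.998, 0.0]
contact_force: [-0.9, 1.3, 4.8]
grip_width: 0.0133
gripper_force: 31.8
```

Emit:
servo_tool --pt "0 0 0 5 -1 0 1" --pt "0 0 0 13 -2.3 0 1" --pt "0 0 0 22 -4 0 1" --pt "0 0 0 32 -5.6 0 1" --pt "0 0 0 42 -7.4 0 1"

```text
clock: 42.9
tcp_pos: [0.5347, -0.3115, 0.1058]
orientation: [2.423, 1.997, -0.0]
contact_force: [-2.4, 0.3, 5.1]
grip_width: 0.0131
gripper_force: 32.0
```

Emit:
servo_tool --pt "0 0 0 10 -1.8 0 1" --pt "0 0 0 20 -3.5 0 1" --pt "0 0 0 30 -5.3 0 1" --pt "0 0 0 40 -7 0 1" --pt "0 0 0 48 -8.5 0 1"

```text
clock: 43.32
tcp_pos: [0.5829, -0.3203, 0.1058]
orientation: [2.424, 1.997, -0.001]
contact_force: [-10.5, 1.8, 9.7]
grip_width: 0.0133
gripper_force: 32.5
```

Emit:
servo_tool --pt "0 0 0 4 -0.7 0 1" --pt "0 0 0 8 -1.4 0 1" --pt "0 0 0 11 -2 0 1" --pt "0 0 0 11 -2 0 1"

```text
clock: 43.65
tcp_pos: [0.5829, -0.3204, 0.1055]
orientation: [-2.413, -1.985, 0.023]
contact_force: [-35.6, 11.3, 34.2]
grip_width: 0.0135
gripper_force: 40.2
```

Emit:
servo_tool --pt "0 0 0 -4 0.7 0 1" --pt "0 0 0 -4 0.7 0 1" --pt "0 0 0 -8 1.4 0 0.5" --pt "0 0 0 -8 1.4 0 0.5" --pt "0 0 0 -8 1.4 30 0.5"

```text
clock: 44.07
tcp_pos: [0.5817, -0.3188, 0.1295]
orientation: [-2.418, -1.992, 0.006]
contact_force: [-0.5, -0.1, -1.9]
grip_width: 0.0428
gripper_force: 0.0
```

Emit:
servo_tool --pt "0 0 0 0 0 40 0.5" --pt "0 0 0 0 0 80 0.5" --pt "0 0 0 -20 40 100 0.5" --pt "0 0 0 -40 75 100 0.5" --pt "0 0 0 -60 110 100 0.5"

```text
clock: 44.48
tcp_pos: [0.5284, -0.2129, 0.2369]
orientation: [2.423, 1.994, 0.005]
contact_force: [1.2, -0.1, 0.5]
grip_width: 0.0427
gripper_force: 0.0
```

Emit:
servo_tool --pt "0 0 0 -10 40 0 0.5" --pt "0 0 0 -20 80 0 0.5" --pt "0 0 0 -30 100 0 0.5" --pt "0 0 0 -30 100 0 0.5" --pt "0 0 0 -30 100 0 0.5"

```text
clock: 44.9
tcp_pos: [0.4976, -0.1125, 0.2354]
orientation: [2.421, 2.001, 0.002]
contact_force: [-0.3, -1.3, 0.7]
grip_width: 0.0428
gripper_force: 0.0
```

```bash
python3 - <<'E'
from h import *
o=r.get_obs();print(o["tcp_pos"].round(4),o["contact_force"].round(1))
L=[]
for n in("top","side"):
    im,d,P=look(n); L.append(im); R=rect(P,(.38,.66,-.45,-.2),(.12,.135))[0]; print(R)
    c,s=np.cos(np.radians(-10.1)),np.sin(np.radians(-10.1)); lx=(P[...,0]-.584)*c+(P[...,1]+.321)*s; ly=-(P[...,0]-.584)*s+(P[...,1]+.321)*c
    hsv=cv2.cvtColor(im,cv2.COLOR_BGR2HSV); m=(cv2.inRange(hsv,(0,150,60),(8,255,255))>0)&(abs(ly)<.03)&(abs(P[...,2]-.095)<.012); print("roof lx",(np.percentile(lx[m],[1,99])*1e3).round(1))
    q=np.load(n+"0.npz"); P=q["P"]; im=q["im"]; lx=(P[...,0]-.584)*c+(P[...,1]+.321)*s; ly=-(P[...,0]-.584)*s+(P[...,1]+.321)*c
    hsv=cv2.cvtColor(im,cv2.COLOR_BGR2HSV); m=(cv2.inRange(hsv,(0,150,60),(8,255,255))>0)&(abs(ly)<.03)&(abs(P[...,2]-.095)<.012); print(" before",(np.percentile(lx[m],[1,99])*1e3).round(1))
cv2.imwrite("pics/g1.png",np.hstack([cv2.resize(L[0][170:240,290:345],(400,509),interpolation=cv2.INTER_CUBIC),cv2.resize(L[1][110:180,230:285],(400,509),interpolation=cv2.INTER_CUBIC)]))
cv2.imwrite("pics/all1.png",cv2.resize(L[1],(800,600)))
E
```

```text
[ 0.4976 -0.1125  0.2354] [-0.3 -1.3  0.7]
((584.6032104492188, -320.544921875), (37.61301040649414, 14.071142196655273), 80.27046203613281)
roof lx [-31.9  32.2]
 before [-127.8  -62.1]
((585.2012329101562, -316.19085693359375), (38.10253143310547, 14.026013374328613), 73.87102508544922)
roof lx [-34.7  34.3]
 before [-129.  -61.]
```

View pics/g1.png

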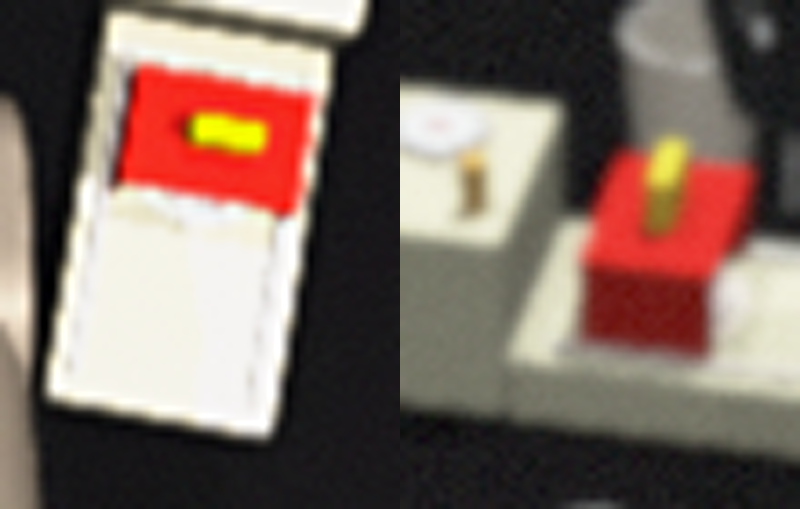

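View pics/all1.png

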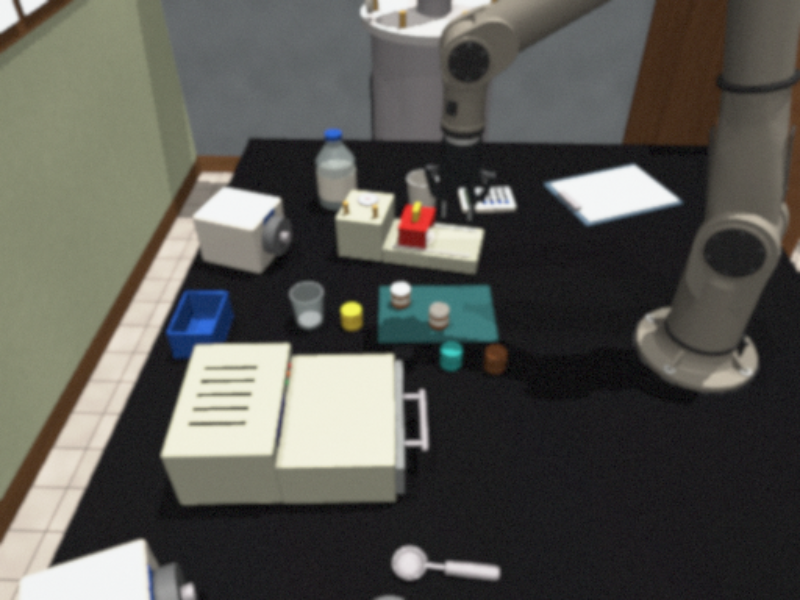

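Emit:
servo_tool --pt "0 0 0 0 0 0 0.5" --pt "0 0 0 0 0 0 0.5" --pt "0 0 0 0 0 0 0.5"

```text
clock: 45.25
tcp_pos: [0.4974, -0.1146, 0.2347]
orientation: [-2.426, -1.996, -0.0]
contact_force: [0.3, -0.1, 0.2]
grip_width: 0.0428
gripper_force: 0.0
```

```bash
python3 -c "
from h import *
print(r.hand_in())"
```

```text
the job is handed in; nothing more can be done
None
```

Job handed in at about 45 s, with no verdict returned: all four blue-capped bottles stood upright in the drawer before I shut it to its stop, the knob measured within 1° of the green mark, the guard is at its stop over the knob, and both blanks are still on the mat.

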